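# Pearls in the tray, mirror lid held at the mark

## Task

Get the vanity case ready for the hair stylist: tip all six pearls from the open cup into the case's open front tray, then stand the empty cup upright on the table. After that lift the sprung mirror lid (it has a tab to take it by) until it lines up with the index clip on the arc beside it, and finish while holding it still there: do not let go, it would snap shut. Leave the index clip and the other things on the table where they are.

Things in the scene. Friction and masses are not known exactly. Their poses are not given: they have to be found in the camera images.
- case: fixed aluminium case, 260 mm deep (x), 220 wide (y); origin under its centre; x points from the front tray to the hinge at the back, y to the arc. Tray inside: x -125 to -30, y -105 to 105, floor 6 and wall tops 40 mm above the table. Mirror box under the lid: x -30 to 130, 70 high. Thin steel arc, radius 100 about the hinge line, at y 132, up to 167 mm above the table
- tray (a point): centre of the tray's floor, 77.5 mm in front of the case's origin and 6 mm above the table
- lid (a joint): angle of the mirror lid: 0 shut and level, grows as its front edge rises, at most 1.3 rad. A spring and its weight pull it shut: about 3.5 N at the tab when just opened, about 7 N at 0.8 rad; released, it snaps shut
- lid_tab (a point): point on the lid's black tab, to lift by. The tab sticks out 34 mm from the middle of the lid's front edge over the tray, 24 mm wide (along y), 12 thick; the point is 12 mm from its free end, 176 from the hinge line, 75 above the table when shut. Axes turn with the lid: x to the hinge, y along it, z out of the lid's top. Pinched across its width, the tab can turn between the pads
- lid_hinge (a point): middle of the lid's hinge line (along the case's y), at the case's x 125 mm, 74 mm above the table. The lid is an 8 mm plate, 220 mm wide, its front edge 154 mm from this line; a short dark pin on its left edge, 100 mm from this line, points at the arc
- index (a joint): angle of the black index clip on the arc, measured as the lid's angle is: the lid is at the mark when both angles are equal (lid pin beside the clip). It stays where it is set, between 0.4 and 0.85 rad
- index_clip (a point): centre of the index clip, a black block 18 x 14 x 14 mm on the arc with a 38 mm long, 6 mm thick finger pointing away from the hinge; 100 mm from the hinge line, at the case's y 132 mm. Its axes turn with it, as the lid's do
- cup: open black cup, 60 mm high, flaring from 48 mm diameter at the foot to 66 mm at the rim (59 to 62 mm at 37 to 46 mm up), wall 3 mm, floor 4 mm, about 90 g, with six pearls in it; origin under its centre, z up through its mouth. Tipped about 15 degrees past level it empties. It stands left or right of the case
- pearl0_center (a point): centre of pearl 0, a loose smooth off-white ball of 18 mm diameter, 10 g, in the cup at the start
- pearl1_center (a point): centre of pearl 1, a loose smooth off-white ball of 18 mm diameter, 10 g, in the cup at the start
- pearl2_center (a point): centre of pearl 2, a loose smooth off-white ball of 18 mm diameter, 10 g, in the cup at the start
- pearl3_center (a point): centre of pearl 3, a loose smooth off-white ball of 18 mm diameter, 10 g, in the cup at the start
- pearl4_center (a point): centre of pearl 4, a loose smooth off-white ball of 18 mm diameter, 10 g, in the cup at the start
- pearl5_center (a point): centre of pearl 5, a loose smooth off-white ball of 18 mm diameter, 10 g, in the cup at the start
- cream_jar: bystander, to be left alone: closed white round jar, 60 mm across, 50 mm high; origin under its centre
- bottle_tall: bystander, to be left alone: amber bottle with black cap, 40 mm across, 130 mm high; origin under its centre
- bottle_short: bystander, to be left alone: small beige bottle with black cap, 36 mm across, 100 mm high; origin under its centre
- tin: bystander, to be left alone: flat round metal tin, 70 mm across, 22 mm high; origin under its centre
- brush: bystander, to be left alone: make-up brush lying on the table, 167 mm long along its x axis, up to 18 mm wide, 14 mm high, origin under its middle

How it is judged:
By the outcome, as a careful person would: the job done as asked, in the order asked, and still so for the second after the job is handed in, while the arm keeps its last pose, push and grip.
It also fails if it takes over 70 s, if anything falls off the work surface, if the arm or the gripper's body presses on something with over 40 N, if the wrist force passes 120 N, or if a joint passes its speed limit or range.

## Robot

A 6-joint arm with a two-finger parallel gripper is mounted at the origin on the work surface. World frame = base frame: x ahead of the robot, y to its left, z up, the work surface at z = 0. Lengths are in m, angles in rad, forces in N, time in s.
With the tool pointing down it reaches from about 0.4 to 0.825 m from the base axis. Payload 7 kg.
Tool frame: the origin (TCP) lies at the very end of the fingers, on their centre line; the grasp point (between the pads) lies 19 mm behind it; x points along the fingers, y is the direction in which the jaws open and shut, and the axes are right-handed (so a half turn about x gives the same grasp; the last joint's range is limited). The gripper opens to 88 mm and grips with 3 to 60 N. Pads are 19 mm wide; open, the fingers measure 130 mm over their backs; the gripper's body (78 mm by 193 mm) begins 47 mm behind the grasp point.
Start: joints at [1.455, 0.359, 0.012, 0, -1.224, -0.288], TCP at [0.265, 0.621, 0.227] pointing down, gripper open.
Joint ranges: [-3.07, 3.07], [-1.43, 2.12], [-1.02, 1.25], [-3.03, 1.67], [-3.05, -0], [-3.03, 3.03]. Speed limits (rad/s): [2.39, 2.39, 3.01, 3.14, 3.14, 3.14].

## Interface

Orientations are given as [roll, pitch, yaw] about the fixed x, y, z axes, in that order (R = Rz(yaw) Ry(pitch) Rx(roll)).
In Python, from station import arm, cams gives the robot as it stands. The module is installed in compiled form; this text tells all that it offers.
- The arm moves only by the tool carry_out, never from a script. Its argument "deltas" is a list of rows, each a list of 6 numbers: the shift along the tool's x, y, z in units of 0.04 m (1.0 is 0.04 m), then the turn, a rotation vector about the tool's x, y, z in units of 4 degrees (1.0 is 4 degrees). In form: [[tx, ty, tz, ax, ay, az], ...]. A call has 1 to 5 rows; each row shifts and turns the pose as measured when the row begins, along the tool's axes as they then stand; what a row does not reach is not made up. A row lasts 1/10 s, in which the tool goes at most 50 mm and 8.59 degrees, less where a joint would pass 70% of its speed; a pose out of reach is approached as far as the arm can. A call with a number of a shift or a turn outside -1 to 1 is refused whole. A call with a gripper value outside its range is refused whole. "hand" is the closure, from 0 (fully open) to 1 (shut), set as the call begins (left out, the last holds). The fingers move at their own pace and stop on an object; "newtons" is the grip in N (left out, the last holds). Time passes only in rows, so rows that do not move let the fingers close. It gives the time, the measured TCP pose, the force and the opening at its end, in the units of the state.
- arm.get_state(): the state, without advancing time (a new reading comes with each control period).
- cams.grab_frame(name): name is "scene" or "side" or "wrist"; returns a dict with "pixels" (420x560x3 uint8, red, green, blue), "fx", "fy", "cx", "cy" (pixels), "T" (4x4, takes a point from camera to world coordinates); the wrist camera has in their place "hand_eye" (4x4, takes a point from camera to tool coordinates, whose origin is the TCP and whose axes are the tool frame's). Camera axes: x right, y up, looking along -z (the intrinsics and any distortion apply to the point x, -y, -z); pixel columns grow to the right and rows downward; lengths in m; the calibration is good to about 2 mm. A picture is of the moment at which its call begins: read the wrist's pose just before it. There is no depth.
- arm.job_done(): hands the job in, once; it reports no verdict.
The state is a dict: "t": time; "q": joint angles; "qd": joint speeds; "joint_efforts": joint torques, N m; "eef_pos": TCP position; "ee_rot": TCP orientation; "force": force on the tool from outside, world axes, zero at the start; "moment": the same for the moment, N m; "width": finger opening in m.
Only numpy, scipy, OpenCV 4.12 (cv2) and the standard library are available. Lean on these libraries where they do the work, as an engineer would, in place of code of your own. Each camera call takes 0.05 s, during which the arm holds its last target.

## Working session

There is one attempt and no reset: what is moved stays moved. The work goes in short steps, Python scripts to look and compute and a tool call to move; the robot and the scene stay as the last step left them, time stands still between calls to the robot, and variables do not carry over. Pictures are saved under pics/ and viewed, and the job is handed in when it is done.

Besides the shell and the picture viewer there is one more tool, called after "Call:" by a JSON object that holds its "api" and its "payload", one argument or row to a line. carry_out: Moves the arm, as the interface text tells. Shifts and turns lie within -1 to 1; 1 stands for 0.04 m of shift or 4 degrees of turn. Its arguments: {"type":"object","properties":{"deltas":{"type":"array","items":{"type":"array","items":{"type":"number","minimum":-1,"maximum":1}}},"hand":{"type":"number"},"newtons":{"type":"number"}},"required":["deltas"]}

```bash
mkdir -p pics; ls; python3 - <<'E'
from station import arm,cams
import cv2,numpy as np
print(arm.get_state())
for n in ["scene","side","wrist"]:
    f=cams.grab_frame(n); cv2.imwrite(f"pics/{n}0.png",f["pixels"][:,:,::-1])
    print(n,f["fx"],f["fy"],f["cx"],f["cy"],[k for k in f]); print(np.round(f.get("T",f.get("hand_eye")),4))
E
```

```text
pics
{'t': 0.0, 'q': array([ 1.45511234e+00,  3.59407959e-01,  1.10674199e-02, -3.64601820e-04,
       -1.22408454e+00, -2.88093689e-01]), 'qd': array([-0.0005974 , -0.00095909,  0.0005981 ,  0.00089646,  0.00021311,
        0.00082995]), 'joint_efforts': array([-2.69040044e-05, -5.82719100e+01,  2.93063825e+01,  6.99740812e+00,
        6.98815507e-03, -1.63716059e-04]), 'eef_pos': array([0.26503666, 0.62026525, 0.22561017]), 'ee_rot': array([ 1.65150871,  1.56913189, -1.89398579]), 'force': array([ 0.20293208, -0.24117675,  0.2181787 ]), 'moment': array([ 0.01811904, -0.02956048,  0.04089677]), 'width': 0.08749712279509267}
scene 518.5945007328188 518.5945007328188 273.3098066042659 218.03178094124928 ['pixels', 'fx', 'fy', 'cx', 'cy', 'T']
[[-0.6584 -0.6496  0.3802  1.1448]
 [ 0.7526 -0.5622  0.3428  0.4918]
 [-0.009   0.5118  0.859   1.4476]
 [ 0.      0.      0.      1.    ]]
side 451.587900203131 451.587900203131 284.45727858174195 203.3700916029755 ['pixels', 'fx', 'fy', 'cx', 'cy', 'T']
[[ 0.8305  0.2654 -0.4897 -0.0226]
 [-0.5569  0.387  -0.7349 -0.8676]
 [-0.0055  0.8831  0.4692  0.6104]
 [ 0.      0.      0.      1.    ]]
wrist 310.7202443106987 310.7202443106987 280.76581043143153 207.89255908023725 ['pixels', 'fx', 'fy', 'cx', 'cy', 'hand_eye']
[[-3.000e-04  2.446e-01 -9.696e-01 -1.578e-01]
 [ 1.000e+00 -3.000e-04 -4.000e-04 -0.000e+00]
 [-4.000e-04 -9.696e-01 -2.446e-01 -6.530e-02]
 [ 0.000e+00  0.000e+00  0.000e+00  1.000e+00]]
```

View pics/scene0.png

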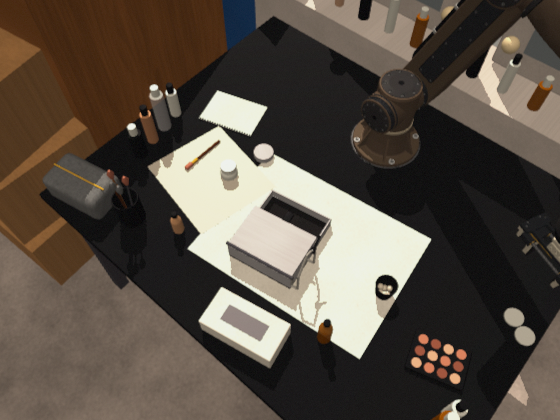

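View pics/side0.png

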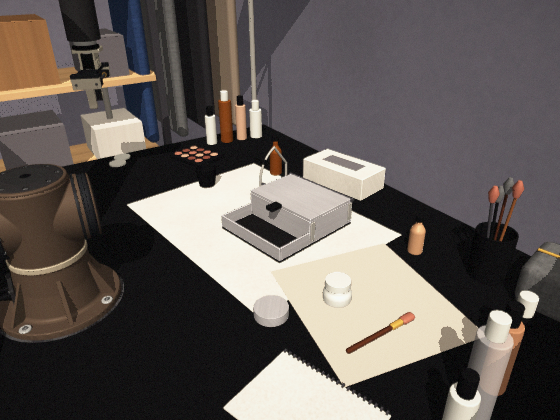

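View pics/wrist0.png

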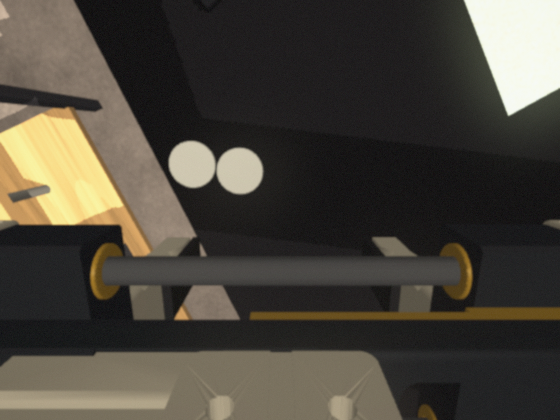

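The scene view shows the case near (278,238), the cup with pearls at (386,287), the amber bottle at (325,332) and the arc by the case's right corner near (312,270). I'll enlarge it.

```bash
cat > h.py <<'E'
import numpy as np,cv2
from scipy.spatial.transform import Rotation as R
from station import arm,cams
def Tt():
    s=arm.get_state();T=np.eye(4);T[:3,:3]=R.from_euler('xyz',s['ee_rot']).as_matrix();T[:3,3]=s['eef_pos'];return T,s
def grab(n,save=None):
    T,s=Tt();f=cams.grab_frame(n)
    if n=='wrist': f['T']=T@f['hand_eye']
    if save: cv2.imwrite(f'pics/{save}.png',f['pixels'][:,:,::-1]);np.savez(f'pics/{save}.npz',T=f['T'],k=[f['fx'],f['fy'],f['cx'],f['cy']],im=f['pixels'])
    return f
def load(n):
    z=np.load(f'pics/{n}.npz');k=z['k'];return dict(T=z['T'],fx=k[0],fy=k[1],cx=k[2],cy=k[3],pixels=z['im'])
def ray(f,u,v):
    d=np.array([(u-f['cx'])/f['fx'],-(v-f['cy'])/f['fy'],-1]);return f['T'][:3,3],f['T'][:3,:3]@d
def onz(f,u,v,z):
    o,d=ray(f,u,v);return o+d*(z-o[2])/d[2]
def proj(f,p):
    p=np.atleast_2d(p);c=(p-f['T'][:3,3])@f['T'][:3,:3]
    return np.c_[f['cx']+f['fx']*c[:,0]/-c[:,2],f['cy']-f['fy']*c[:,1]/-c[:,2]]
def tri(obs):
    A=np.zeros((3,3));b=np.zeros(3)
    for f,u,v in obs:
        o,d=ray(f,u,v);d/=np.linalg.norm(d);M=np.eye(3)-np.outer(d,d);A+=M;b+=M@o
    return np.linalg.solve(A,b)
def crop(f,u0,v0,u1,v1,k,name,pts=None):
    im=f['pixels'][v0:v1,u0:u1,::-1].copy();im=cv2.resize(im,None,fx=k,fy=k,interpolation=cv2.INTER_CUBIC)
    if pts is not None:
        for p in pts: cv2.circle(im,(int((p[0]-u0+.5)*k),int((p[1]-v0+.5)*k)),2,(0,0,255),-1)
    cv2.imwrite(f'pics/{name}.png',im)
E
python3 - <<'E'
from h import *
s=grab('scene','s1');d=grab('side','d1')
crop(s,220,180,420,330,4,'s1c');crop(d,180,140,380,290,4,'d1c')
E
```

```text
(no output)
```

View pics/s1c.png

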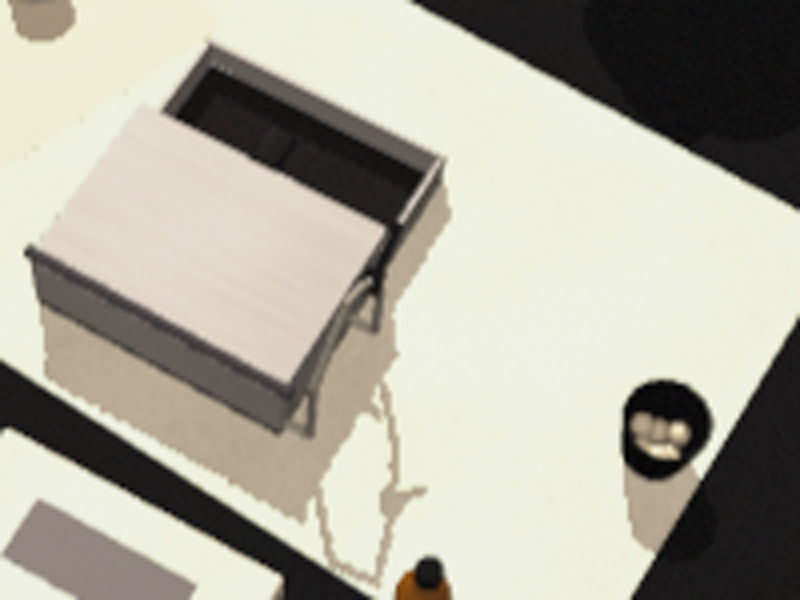

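View pics/d1c.png

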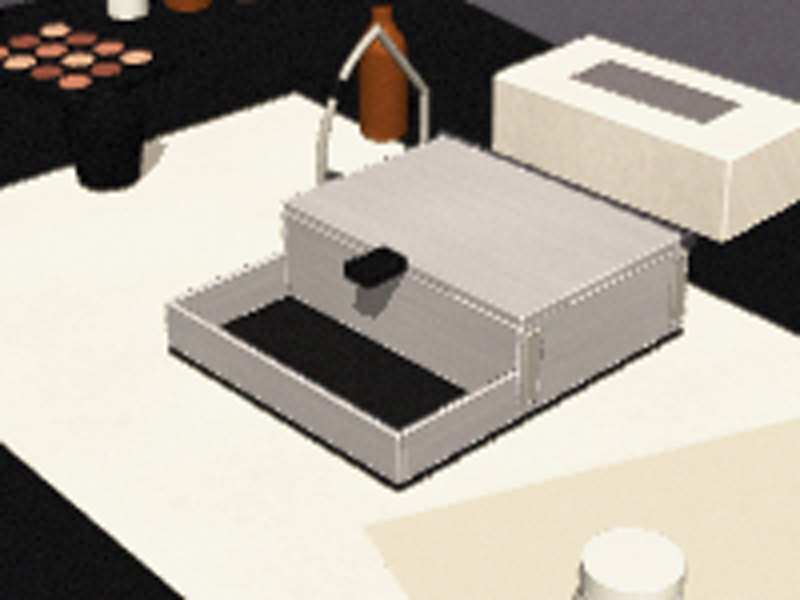

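```bash
cat >> h.py <<'E'
def C2W(c,p):
    x,y,a=c;p=np.atleast_2d(p);ca,sa=np.cos(a),np.sin(a)
    return np.c_[x+ca*p[:,0]-sa*p[:,1],y+sa*p[:,0]+ca*p[:,1],p[:,2]]
E
python3 - <<'E'
from h import *
from scipy.optimize import least_squares
s=load('s1');d=load('d1')
P=[(s,210,42,-130,-110,40),(s,444,158,-130,110,40),(s,145,107,-29,-110,78),(s,385,230,-29,110,78),
(d,400,488,-130,-110,0),(d,168,350,-130,110,0),(d,400,432,-130,-110,40),(d,168,306,-130,110,40),(d,285,207,-29,110,78),(d,522,322,-29,-110,78)]
def uv(f,cx,cy): return (220+cx/4-.4,180+cy/4-.4) if f is s else (180+cx/4-.4,140+cy/4-.4)
def res(c):
    return np.concatenate([proj(f,C2W(c,np.array([x,y,z])/1e3))[0]-uv(f,a,b) for f,a,b,x,y,z in P])
r=least_squares(res,[.55,.1,0.5]);print(r.x,np.round(r.fun.reshape(-1,2),1))
for n in[0.,1.5,3,4.5]:
    q=least_squares(res,[.55,.1,n]);print(q.x,q.cost)
# cup: rim centre & base
print(onz(s,*uv(s,668,428),.06)); 
print(onz(d,*uv(d,107,178),0), onz(d,*uv(d,107,100),.06))
print(onz(s,325,322,.13), proj(s,[.8,.3,.13]))
E
```

```text
[ 0.55169981 -0.01661518  0.17409148] [[-0.7 -1.1]
 [ 0.4 -0.4]
 [-1.4 -1.1]
 [ 0.5 -0.1]
 [ 0.   1. ]
 [ 0.5  0.3]
 [-0.2  0.5]
 [-0.6 -2. ]
 [-0.4 -2.5]
 [ 0.2 -2. ]]
[ 0.5516998  -0.01661517  0.17409154] 11.099788027674675
[ 0.5516998  -0.01661517  0.17409153] 11.099788027673032
[ 0.55169981 -0.01661518  0.17409146] 11.099788027693593
[ 0.55169981 -0.01661517  6.45727681] 11.09978802767179
[0.49016554 0.33625493 0.06      ]
[0.48392671 0.33406877 0.        ] [0.49458336 0.34465944 0.06      ]
[0.71282568 0.27945576 0.13      ] [[310.19622726 351.75336989]]
```

The case fit comes out at about (0.552, -0.017) with yaw 10°, and the cup at about (0.488, 0.335). Next I need the tool axes and a move toward the cup.

```bash
cat >> h.py <<'E'
U=np.array([.04]*3+[np.radians(4)]*3)
def goal(p,Rg,grasp=True):
    "delta (units) from current pose to a target; p=grasp point if grasp"
    T,s=Tt();Rg=np.asarray(Rg);tcp=np.asarray(p,float)+(Rg[:,0]*.019 if grasp else 0)
    d=T[:3,:3].T@(tcp-T[:3,3]);w=R.from_matrix(T[:3,:3].T@Rg).as_rotvec()
    return np.r_[d,w]/U
def st():
    T,s=Tt();print('t',round(s['t'],2),'tcp',np.round(s['eef_pos'],4),'gp',np.round(T[:3,3]-.019*T[:3,0],4),'F',np.round(s['force'],1),'w',round(s['width'],4),'q',np.round(s['q'],2));print(np.round(T[:3,:3],3))
def rot(tilt_dir,tilt,jaw):
    """tool x = down tilted by 'tilt' toward horizontal dir; y=jaw projected"""
    td=np.r_[np.asarray(tilt_dir,float)[:2],0];td/=np.linalg.norm(td)
    x=np.array([0,0,-1])*np.cos(tilt)+td*np.sin(tilt);y=np.r_[np.asarray(jaw,float)[:2],0];y-=x*(x@y);y/=np.linalg.norm(y)
    return np.c_[x,y,np.cross(x,y)]
E
python3 - <<'E'
from h import *
st()
E
```

```text
t 0.25 tcp [0.2652 0.6205 0.2261] gp [0.2652 0.6205 0.2451] F [ 0.7 -0.2  1.1] w 0.0876 q [ 1.46  0.36  0.01 -0.   -1.22 -0.29]
[[-0.    -0.393 -0.92 ]
 [-0.001 -0.92   0.393]
 [-1.     0.001 -0.   ]]
```

```bash
cat >> h.py <<'E'
def plan(p,Rg,n,grasp=True,show=5,pivot=True):
    """interpolated rows (world straight line of grasp point + slerp); prints"""
    T,s=Tt();Rg=np.asarray(Rg);g0=T[:3,3]-(.019*T[:3,0] if grasp else 0);R0=T[:3,:3]
    w=R.from_matrix(R0.T@Rg).as_rotvec();cur=T.copy();out=[]
    for i in range(1,n+1):
        Ri=R0@R.from_rotvec(w*i/n).as_matrix();gi=g0+(np.asarray(p)-g0)*i/n;ti=gi+(.019*Ri[:,0] if grasp else 0)
        d=cur[:3,:3].T@(ti-cur[:3,3]);r=R.from_matrix(cur[:3,:3].T@Ri).as_rotvec()
        out.append(np.r_[d,r]/U);cur[:3,:3]=Ri;cur[:3,3]=ti
    print('max',np.abs(out).max().round(2),'rows',n)
    for o in out[:show]: print([round(float(v),2) for v in o])
def cuprot(az,tilt,jawsign=-1):
    "tilt>0: fingers point clockwise"
    cw=np.array([np.sin(az),-np.cos(az)]);rad=np.array([np.cos(az),np.sin(az)])
    return rot(cw,tilt,jawsign*rad)
E
python3 - <<'E'
from h import *
Rg=cuprot(np.radians(34.5),np.radians(55))
gp=np.array([.488,.335,.041])-.14*Rg[:,0];print(gp)
plan(gp,Rg,20,show=20)
E
```

```text
[0.4230438  0.42951185 0.1213007 ]
max 0.67 rows 20
[0.15, 0.15, -0.3, 0.37, 0.67, 0.19]
[0.17, 0.14, -0.29, 0.37, 0.67, 0.19]
[0.18, 0.13, -0.29, 0.37, 0.67, 0.19]
[0.2, 0.12, -0.28, 0.37, 0.67, 0.19]
[0.21, 0.11, -0.28, 0.37, 0.67, 0.19]
[0.22, 0.1, -0.27, 0.37, 0.67, 0.19]
[0.24, 0.09, -0.26, 0.37, 0.67, 0.19]
[0.25, 0.08, -0.25, 0.37, 0.67, 0.19]
[0.26, 0.07, -0.24, 0.37, 0.67, 0.19]
[0.27, 0.06, -0.23, 0.37, 0.67, 0.19]
[0.28, 0.06, -0.22, 0.37, 0.67, 0.19]
[0.29, 0.05, -0.21, 0.37, 0.67, 0.19]
[0.3, 0.04, -0.19, 0.37, 0.67, 0.19]
[0.31, 0.03, -0.18, 0.37, 0.67, 0.19]
[0.31, 0.02, -0.17, 0.37, 0.67, 0.19]
[0.32, 0.01, -0.15, 0.37, 0.67, 0.19]
[0.33, 0.01, -0.14, 0.37, 0.67, 0.19]
[0.33, -0.0, -0.12, 0.37, 0.67, 0.19]
[0.34, -0.01, -0.1, 0.37, 0.67, 0.19]
[0.34, -0.01, -0.09, 0.37, 0.67, 0.19]
```

Call:
{"api": "carry_out", "payload": {
  "deltas": [
    [0.15,0.15,-0.3,0.37,0.67,0.19],
    [0.17,0.14,-0.29,0.37,0.67,0.19],
    [0.18,0.13,-0.29,0.37,0.67,0.19],
    [0.2,0.12,-0.28,0.37,0.67,0.19],
    [0.21,0.11,-0.28,0.37,0.67,0.19]
  ],
  "hand": 0
}}

```text
t: 0.75
eef_pos: [0.3099, 0.5689, 0.1967]
ee_rot: [2.943, 1.322, -0.737]
force: [-0.4, -0.5, -0.0]
width: 0.0874
```

Call:
{"api": "carry_out", "payload": {
  "deltas": [
    [0.22,0.1,-0.27,0.37,0.67,0.19],
    [0.24,0.09,-0.26,0.37,0.67,0.19],
    [0.25,0.08,-0.25,0.37,0.67,0.19],
    [0.26,0.07,-0.24,0.37,0.67,0.19],
    [0.27,0.06,-0.23,0.37,0.67,0.19]
  ]
}}

```text
t: 1.25
eef_pos: [0.3539, 0.5161, 0.167]
ee_rot: [3.01, 1.07, -0.81]
force: [0.6, 0.4, -0.3]
width: 0.0876
```

```bash
python3 - <<'E'
from h import *
st()
Rg=cuprot(np.radians(34.5),np.radians(55))
gp=np.array([.488,.335,.041])-.14*Rg[:,0];print(gp)
plan(gp,Rg,13,show=13)
f=grab('wrist','w1')
E
```

```text
t 1.25 tcp [0.3539 0.5161 0.167 ] gp [0.3476 0.5227 0.1837] F [ 0.6  0.4 -0.3] w 0.0876 q [ 1.49  0.45 -0.25  0.39 -1.25 -0.79]
[[ 0.331 -0.638 -0.695]
 [-0.348 -0.767  0.539]
 [-0.877  0.063 -0.476]]
[0.4230438  0.42951185 0.1213007 ]
max 0.5 rows 13
[0.22, 0.04, -0.16, 0.27, 0.5, 0.15]
[0.22, 0.04, -0.15, 0.27, 0.5, 0.15]
[0.23, 0.03, -0.14, 0.27, 0.5, 0.15]
[0.23, 0.03, -0.14, 0.27, 0.5, 0.15]
[0.23, 0.02, -0.13, 0.27, 0.5, 0.15]
[0.24, 0.02, -0.12, 0.27, 0.5, 0.15]
[0.24, 0.01, -0.11, 0.27, 0.5, 0.15]
[0.24, 0.01, -0.1, 0.27, 0.5, 0.15]
[0.25, 0.01, -0.09, 0.27, 0.5, 0.15]
[0.25, 0.0, -0.09, 0.27, 0.5, 0.15]
[0.25, -0.0, -0.08, 0.27, 0.5, 0.15]
[0.25, -0.01, -0.07, 0.27, 0.5, 0.15]
[0.26, -0.01, -0.06, 0.27, 0.5, 0.15]
```

View pics/w1.png

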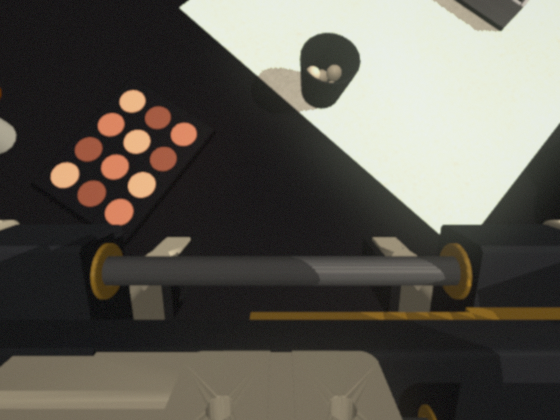

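The wrist view shows the cup with its rim centred near (331,62) and foot bottom near (322,106), and pearls inside.

```bash
python3 - <<'E'
from h import *
f=load('w1'); crop(f,250,0,410,120,5,'w1c')
print(onz(f,331,62,.06),onz(f,322,95,0))
c=np.array([.488,.335])
th=np.linspace(0,6.28,24)
for c in [(.488,.335),(.490,.337)]:
    pts=np.vstack([np.c_[c[0]+r*np.cos(th),c[1]+r*np.sin(th),0*th+z] for r,z in((.033,.06),(.024,0))])
    crop(f,250,0,410,120,5,'w1c',proj(f,pts))
crop(load('s1'),360,260,410,310,12,'s1k',proj(load('s1'),pts))
E
```

```text
[0.47922439 0.33373294 0.06      ] [0.47882409 0.3314172  0.        ]
```

View pics/w1c.png

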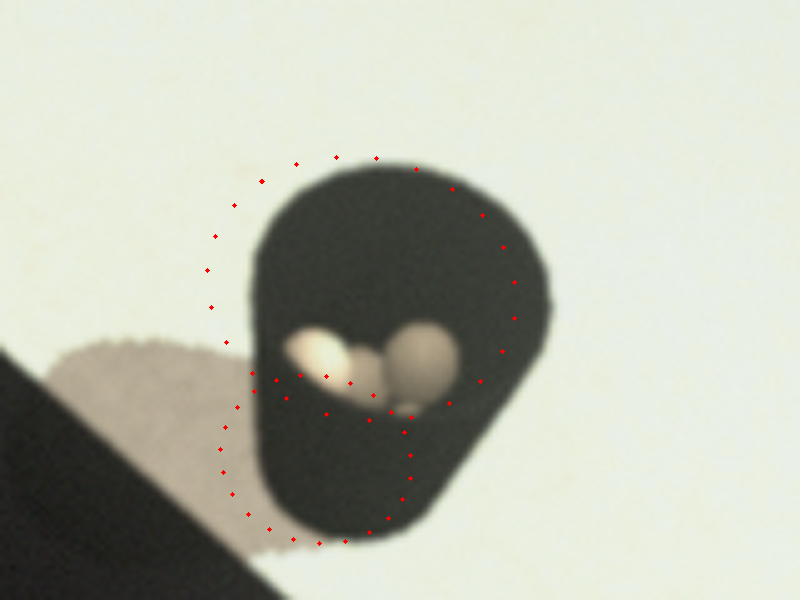

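View pics/s1k.png

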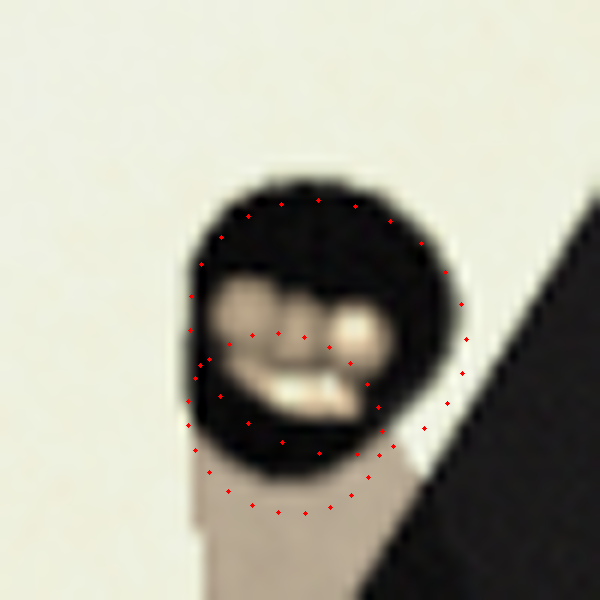

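Call:
{"api": "carry_out", "payload": {
  "deltas": [
    [0.22,0.05,-0.16,0.27,0.5,0.15],
    [0.22,0.05,-0.15,0.27,0.5,0.15],
    [0.23,0.04,-0.14,0.27,0.5,0.15],
    [0.23,0.04,-0.14,0.27,0.5,0.15],
    [0.23,0.04,-0.13,0.27,0.5,0.15]
  ]
}}

```text
t: 1.8
eef_pos: [0.3836, 0.4745, 0.1433]
ee_rot: [3.053, 0.886, -0.873]
force: [-0.3, 0.5, 0.4]
width: 0.0877
```

Call:
{"api": "carry_out", "payload": {
  "deltas": [
    [0.24,0.03,-0.12,0.27,0.5,0.15],
    [0.24,0.03,-0.11,0.27,0.5,0.15],
    [0.24,0.02,-0.1,0.27,0.5,0.15],
    [0.25,0.02,-0.09,0.27,0.5,0.15],
    [0.25,0.02,-0.09,0.27,0.5,0.15]
  ]
}}

```text
t: 2.3
eef_pos: [0.4118, 0.4349, 0.1218]
ee_rot: [3.107, 0.707, -0.932]
force: [-0.1, -0.4, 0.1]
width: 0.0872
```

```bash
python3 - <<'E'
from h import *
st()
f=grab('wrist','w2')
c=(.484,.331);th=np.linspace(0,6.28,24)
pts=np.vstack([np.c_[c[0]+r*np.cos(th),c[1]+r*np.sin(th),0*th+z] for r,z in((.033,.06),(.024,0))])
crop(f,200,0,400,150,4,'w2c',proj(f,pts))
E
```

```text
t 2.3 tcp [0.4118 0.4349 0.1218] gp [0.4032 0.4465 0.1341] F [-0.1 -0.4  0.1] w 0.0872 q [ 1.46  0.61 -0.37  0.56 -1.34 -1.13]
[[ 0.453 -0.789 -0.415]
 [-0.61  -0.614  0.501]
 [-0.65   0.027 -0.76 ]]
```

View pics/w2c.png

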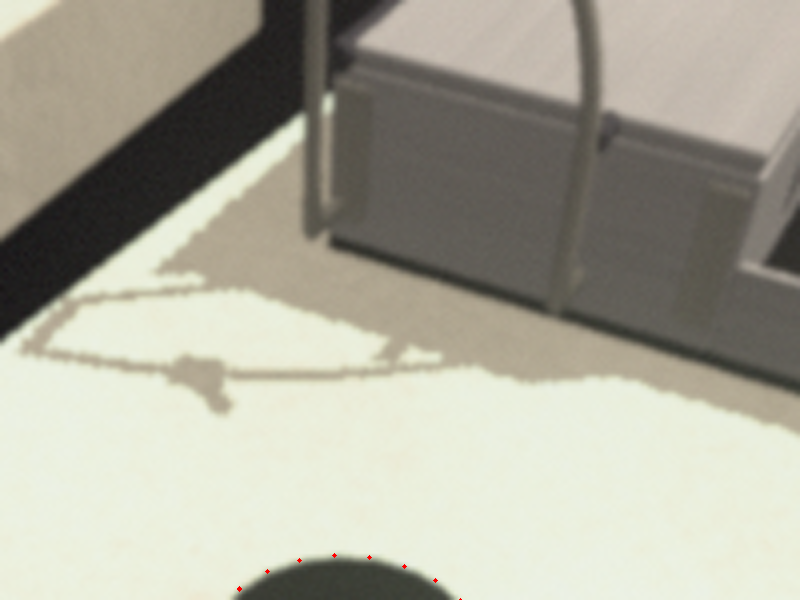

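View pics/w2.png

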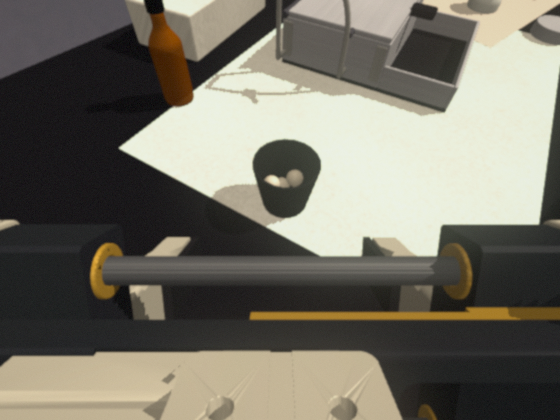

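Cup rim top matches at (285,140); the arc shows at (345,30). I'll check the fit on the whole cup and plan the approach.

```bash
python3 - <<'E'
from h import *
f=load('w2')
c=(.484,.331);th=np.linspace(0,6.28,24)
pts=np.vstack([np.c_[c[0]+r*np.cos(th),c[1]+r*np.sin(th),0*th+z] for r,z in((.033,.06),(.024,0))])
crop(f,220,110,360,230,5,'w2d',proj(f,pts))
Rg=cuprot(np.radians(34.4),np.radians(55))
plan(np.array([.484,.331,.041])-.11*Rg[:,0],Rg,6)
E
```

```text
max 0.24 rows 6
[0.23, 0.0, -0.05, 0.14, 0.22, 0.07]
[0.23, 0.0, -0.05, 0.14, 0.22, 0.07]
[0.24, -0.0, -0.04, 0.14, 0.22, 0.07]
[0.24, -0.0, -0.04, 0.14, 0.22, 0.07]
[0.24, -0.0, -0.04, 0.14, 0.22, 0.07]
```

View pics/w2d.png

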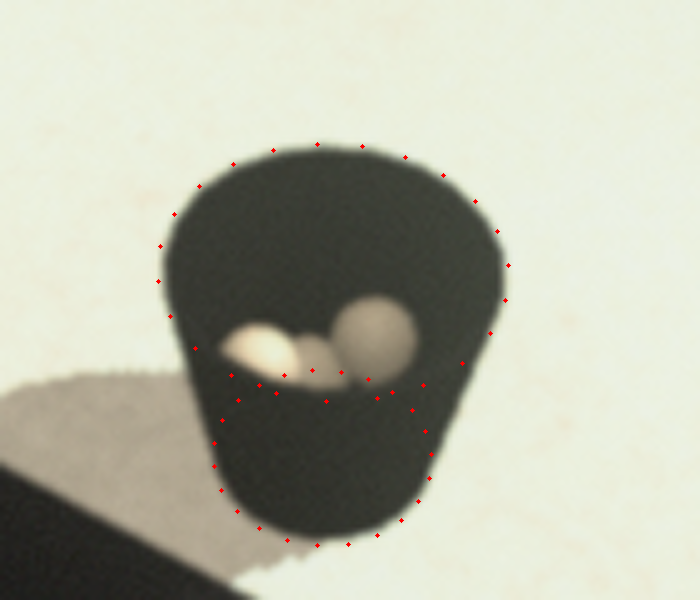

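Call:
{"api": "carry_out", "payload": {
  "deltas": [
    [0.28,0,-0.06,0.17,0.27,0.08],
    [0.28,0,-0.05,0.17,0.27,0.08],
    [0.28,0,-0.05,0.17,0.27,0.08],
    [0.28,0,-0.05,0.17,0.27,0.08],
    [0.28,0,-0.04,0.17,0.27,0.08]
  ]
}}

```text
t: 2.85
eef_pos: [0.4432, 0.3916, 0.0925]
ee_rot: [-3.136, 0.608, -0.969]
force: [-0.5, 0.3, -0.3]
width: 0.0875
```

```bash
python3 - <<'E'
from h import *
st()
Rg=cuprot(np.radians(34.4),np.radians(55))
plan(np.array([.484,.331,.041])-.035*Rg[:,0],Rg,5)
E
```

```text
t 2.85 tcp [0.4432 0.3916 0.0925] gp [0.4344 0.4045 0.1034] F [-0.5  0.3 -0.3] w 0.0875 q [ 1.4   0.67 -0.43  0.63 -1.32 -1.25]
[[ 0.465 -0.826 -0.319]
 [-0.677 -0.564  0.474]
 [-0.571 -0.005 -0.821]]
max 0.37 rows 5
[0.37, 0.0, 0.0, -0.01, -0.01, 0.0]
[0.37, 0.0, 0.0, -0.01, -0.01, 0.0]
[0.37, 0.0, 0.0, -0.01, -0.01, 0.0]
[0.37, 0.0, 0.0, -0.01, -0.01, 0.0]
[0.37, 0.0, 0.0, -0.01, -0.01, 0.0]
```

Call:
{"api": "carry_out", "payload": {
  "deltas": [
    [0.37,0,0,0,0,0],
    [0.37,0,0,0,0,0],
    [0.37,0,0,0,0,0],
    [0.37,0,0,0,0,0],
    [0.37,0,0,0,0,0]
  ]
}}

```text
t: 3.35
eef_pos: [0.4804, 0.3368, 0.0463]
ee_rot: [-3.137, 0.607, -0.97]
force: [-0.7, -0.1, 0.9]
width: 0.0876
```

```bash
python3 - <<'E'
from h import *
st()
Rg=cuprot(np.radians(34.4),np.radians(55))
plan(np.array([.484,.331,.041]),Rg,4)
f=grab('wrist','w3')
E
```

```text
t 3.35 tcp [0.4804 0.3368 0.0463] gp [0.4716 0.3497 0.0571] F [-0.7 -0.1  0.9] w 0.0876 q [ 1.31  0.69 -0.56  0.74 -1.19 -1.32]
[[ 0.464 -0.826 -0.319]
 [-0.677 -0.563  0.473]
 [-0.571 -0.004 -0.821]]
max 0.17 rows 4
[0.17, 0.0, 0.0, -0.02, -0.01, 0.0]
[0.17, 0.0, 0.0, -0.02, -0.01, 0.0]
[0.17, 0.0, 0.0, -0.02, -0.01, 0.0]
[0.17, 0.0, 0.0, -0.02, -0.01, 0.0]
```

View pics/w3.png

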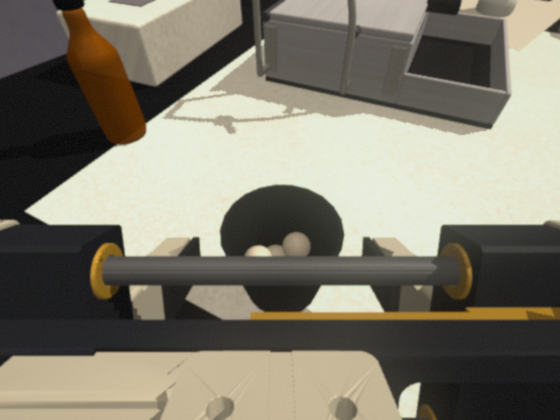

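Call:
{"api": "carry_out", "payload": {
  "deltas": [
    [0.17,0,0,0,0,0],
    [0.17,0,0,0,0,0],
    [0.17,0,0,0,0,0],
    [0.17,0,0,0,0,0]
  ]
}}

```text
t: 3.8
eef_pos: [0.4946, 0.3145, 0.0287]
ee_rot: [-3.138, 0.607, -0.973]
force: [-0.3, -0.0, 0.0]
width: 0.0877
```

Call:
{"api": "carry_out", "payload": {
  "deltas": [
    [0,0,0,0,0,0],
    [0,0,0,0,0,0],
    [0,0,0,0,0,0],
    [0,0,0,0,0,0],
    [0,0,0,0,0,0]
  ],
  "hand": 1,
  "newtons": 15
}}

```text
t: 4.3
eef_pos: [0.4948, 0.3147, 0.0287]
ee_rot: [-3.138, 0.607, -0.972]
force: [0.2, -1.4, -1.2]
width: 0.0624
```

```bash
python3 - <<'E'
from h import *
st()
f=grab('wrist','w4')
E
```

```text
t 4.3 tcp [0.4948 0.3147 0.0287] gp [0.486  0.3276 0.0395] F [ 0.2 -1.4 -1.2] w 0.0624 q [ 1.27  0.7  -0.61  0.79 -1.14 -1.35]
[[ 0.463 -0.827 -0.318]
 [-0.679 -0.562  0.473]
 [-0.57  -0.003 -0.822]]
```

View pics/w4.png

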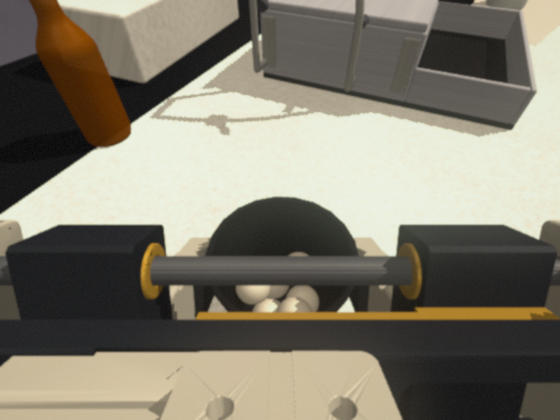

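Grip holds at 62.4 mm, as expected for the cup. Lifting gently.

Call:
{"api": "carry_out", "payload": {
  "deltas": [
    [-0.1,0,-0.15,0,0,0],
    [-0.3,0,-0.4,0,0,0],
    [-0.5,0,-0.72,0,0,0],
    [-0.5,0,-0.72,0,0,0],
    [-0.5,0,-0.72,0,0,0]
  ],
  "newtons": 20
}}

```text
t: 4.85
eef_pos: [0.4929, 0.3135, 0.1651]
ee_rot: [3.136, 0.604, -0.977]
force: [-0.8, 1.0, -1.9]
width: 0.0626
```

```bash
python3 - <<'E'
from h import *
st()
f=grab('wrist','w5'); g=grab('side','d5'); crop(g,130,60,290,180,5,'d5c')
c=[.5517,-.0166,.1741]
p=C2W(c,np.array([-.082,.07,.0]))[0];p[2]=.25;print(p)
Rg=cuprot(np.radians(10),np.radians(55))
plan(p,Rg,14,show=14)
E
```

```text
t 4.85 tcp [0.4929 0.3135 0.1651] gp [0.4841 0.3265 0.1759] F [-0.8  1.  -1.9] w 0.0626 q [ 1.29  0.52 -0.53  0.71 -1.34 -1.16]
[[ 0.46  -0.827 -0.322]
 [-0.682 -0.562  0.468]
 [-0.568  0.005 -0.823]]
[0.45881408 0.03813761 0.25      ]
max 0.39 rows 14
[0.26, 0.34, -0.33, 0.25, -0.0, 0.36]
[0.27, 0.33, -0.34, 0.25, -0.0, 0.36]
[0.27, 0.32, -0.35, 0.25, -0.0, 0.36]
[0.28, 0.3, -0.35, 0.25, -0.0, 0.36]
[0.29, 0.29, -0.36, 0.25, -0.0, 0.36]
[0.29, 0.28, -0.36, 0.25, -0.0, 0.36]
[0.3, 0.26, -0.36, 0.25, -0.0, 0.36]
[0.31, 0.25, -0.37, 0.25, -0.0, 0.36]
[0.31, 0.24, -0.37, 0.25, -0.0, 0.36]
[0.32, 0.22, -0.38, 0.25, -0.0, 0.36]
[0.32, 0.21, -0.38, 0.25, -0.0, 0.36]
[0.33, 0.19, -0.38, 0.25, -0.0, 0.36]
[0.33, 0.18, -0.39, 0.25, -0.0, 0.36]
[0.34, 0.16, -0.39, 0.25, -0.0, 0.36]
```

View pics/d5c.png

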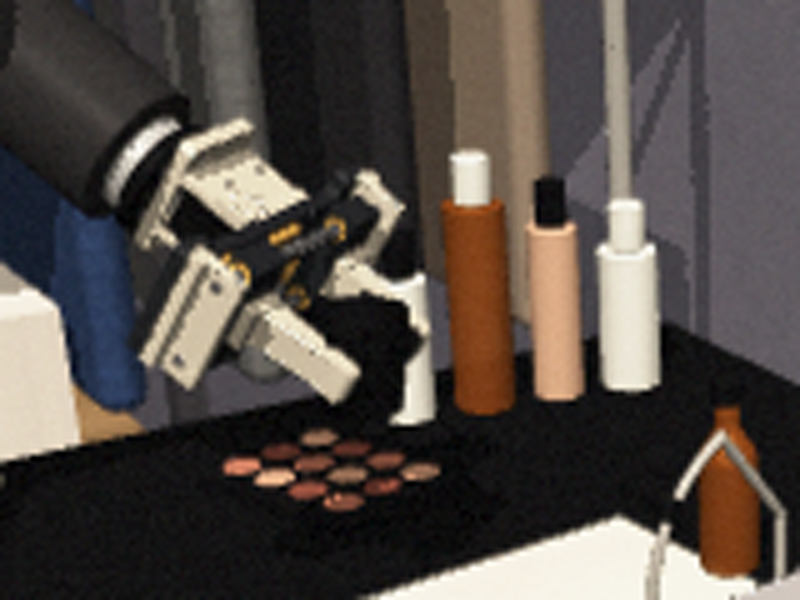

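View pics/w5.png

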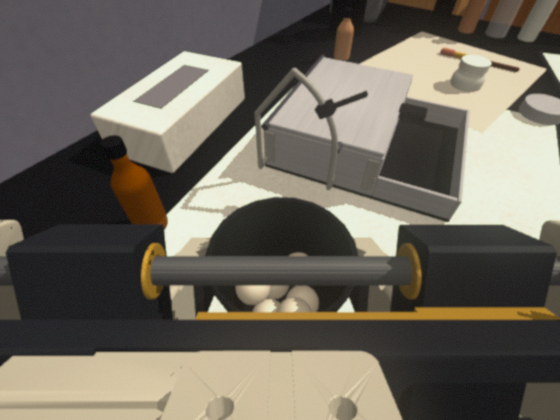

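The cup is held with pearls inside. The index clip shows clearly, body near (327,108), finger tip near (367,95), so I can fit its angle while planning.

```bash
python3 - <<'E'
from h import *
f=load('w5');c=[.5517,-.0166,.1741]
def P(r,th,y=.132): return C2W(c,np.array([.125-r*np.cos(th),y,.074+r*np.sin(th)]))[0]
pts=[]
for th in (.4,.5,.6,.7,.8):
    q=proj(f,np.array([P(.1,th),P(.107,th),P(.145,th)]));print(th,np.round(q,1).tolist())
crop(f,230,40,430,190,4,'w5c',proj(f,np.array([P(.1,t) for t in np.arange(0,3.1,.1)])))
crop(f,290,70,390,145,8,'w5d')
E
```

```text
0.4 [[328.7, 124.9], [334.7, 124.1], [369.7, 119.8]]
0.5 [[325.9, 116.7], [331.7, 115.3], [366.3, 106.8]]
0.6 [[322.1, 108.5], [327.7, 106.3], [361.2, 93.5]]
0.7 [[317.4, 100.3], [322.7, 97.5], [354.6, 80.1]]
0.8 [[311.8, 92.4], [316.7, 88.8], [346.3, 66.9]]
```

View pics/w5c.png

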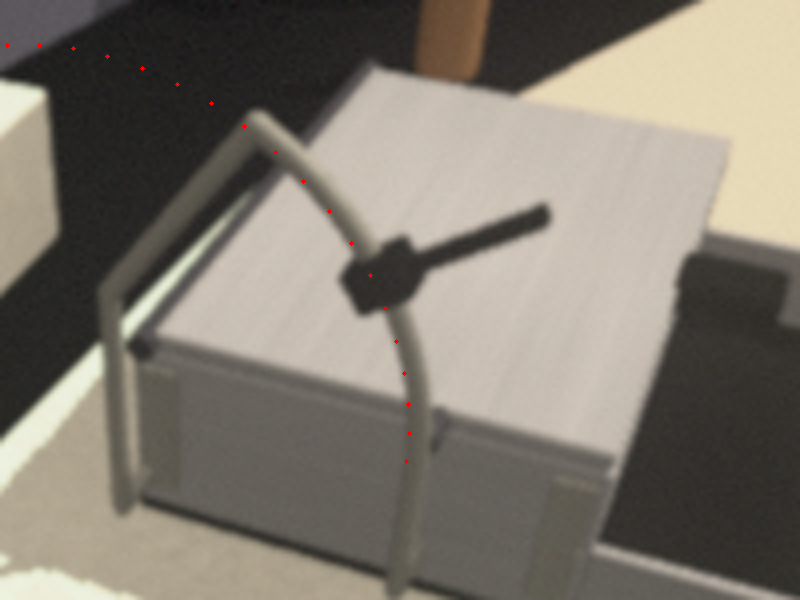

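View pics/w5d.png

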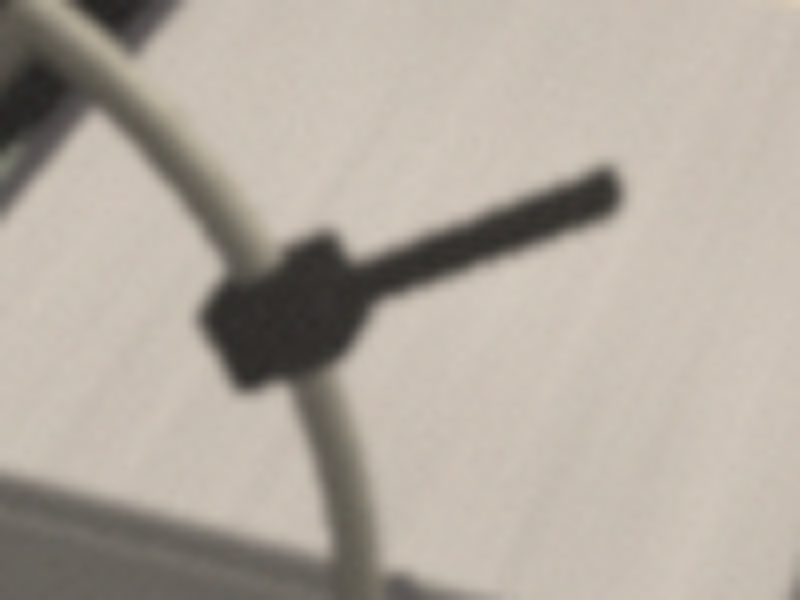

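Finger slope gives an index angle of about 0.60 rad, and the clip position gives about 0.59. Now transit.

Call:
{"api": "carry_out", "payload": {
  "deltas": [
    [-0.1,0.3,-0.5,0.2,0,0.3],
    [0.15,0.33,-0.4,0.25,0,0.36],
    [0.27,0.32,-0.35,0.25,0,0.36],
    [0.28,0.3,-0.35,0.25,0,0.36],
    [0.29,0.29,-0.36,0.25,0,0.36]
  ]
}}

```text
t: 5.45
eef_pos: [0.4761, 0.2151, 0.2153]
ee_rot: [-3.138, 0.613, -1.126]
force: [0.7, -1.4, -1.9]
width: 0.0625
```

Call:
{"api": "carry_out", "payload": {
  "deltas": [
    [0.29,0.28,-0.36,0.25,0,0.36],
    [0.3,0.26,-0.36,0.25,0,0.36],
    [0.31,0.25,-0.37,0.25,0,0.36],
    [0.31,0.24,-0.37,0.25,0,0.36],
    [0.32,0.22,-0.38,0.25,0,0.36]
  ]
}}

```text
t: 5.95
eef_pos: [0.4616, 0.0995, 0.2415]
ee_rot: [3.141, 0.611, -1.298]
force: [1.0, -0.7, -1.4]
width: 0.0621
```

```bash
python3 - <<'E'
from h import *
st()
c=[.5517,-.0166,.1741]
p=C2W(c,np.array([-.082,.07,.0]))[0];p[2]=.25
plan(p,cuprot(np.radians(10),np.radians(55)),8,show=8)
E
```

```text
t 5.95 tcp [0.4616 0.0995 0.2415] gp [0.4574 0.1144 0.2524] F [ 1.  -0.7 -1.4] w 0.0621 q [ 1.11  0.29 -0.67  0.59 -1.45 -1.17]
[[ 0.221 -0.963 -0.155]
 [-0.788 -0.27   0.553]
 [-0.574  0.    -0.819]]
max 0.2 rows 8
[0.19, 0.06, -0.13, 0.1, 0.0, 0.14]
[0.19, 0.06, -0.13, 0.1, 0.0, 0.14]
[0.19, 0.06, -0.13, 0.1, 0.0, 0.14]
[0.2, 0.06, -0.13, 0.1, 0.0, 0.14]
[0.2, 0.05, -0.13, 0.1, 0.0, 0.14]
[0.2, 0.05, -0.13, 0.1, 0.0, 0.14]
[0.2, 0.05, -0.13, 0.1, 0.0, 0.14]
[0.2, 0.04, -0.13, 0.1, 0.0, 0.14]
```

Call:
{"api": "carry_out", "payload": {
  "deltas": [
    [0.31,0.1,-0.2,0.16,0,0.22],
    [0.31,0.1,-0.2,0.16,0,0.22],
    [0.31,0.09,-0.2,0.16,0,0.22],
    [0.32,0.08,-0.2,0.16,0,0.22],
    [0.32,0.07,-0.2,0.16,0,0.22]
  ]
}}

```text
t: 6.45
eef_pos: [0.4613, 0.0158, 0.2383]
ee_rot: [-3.139, 0.613, -1.4]
force: [0.1, 0.4, -2.6]
width: 0.0626
```

```bash
python3 - <<'E'
from h import *
st()
c=[.5517,-.0166,.1741]
p=C2W(c,np.array([-.084,.07,.0]))[0];p[2]=.125;print(p)
plan(p,cuprot(np.radians(10),np.radians(35)),6,show=6)
grab('wrist','w6')
E
```

```text
t 6.45 tcp [0.4613 0.0158 0.2383] gp [0.4586 0.0311 0.2492] F [ 0.1  0.4 -2.6] w 0.0626 q [ 0.97  0.25 -0.74  0.61 -1.41 -1.18]
[[ 0.139 -0.986 -0.095]
 [-0.806 -0.168  0.567]
 [-0.575 -0.002 -0.818]]
[0.45684431 0.03779117 0.125     ]
max 0.83 rows 6
[0.27, 0.0, 0.47, -0.01, -0.83, -0.0]
[0.3, 0.0, 0.45, -0.01, -0.83, -0.0]
[0.32, 0.0, 0.43, -0.01, -0.83, -0.0]
[0.35, 0.0, 0.41, -0.01, -0.83, -0.0]
[0.37, 0.0, 0.39, -0.01, -0.83, -0.0]
[0.39, 0.0, 0.37, -0.01, -0.83, -0.0]
```

View pics/w6.png

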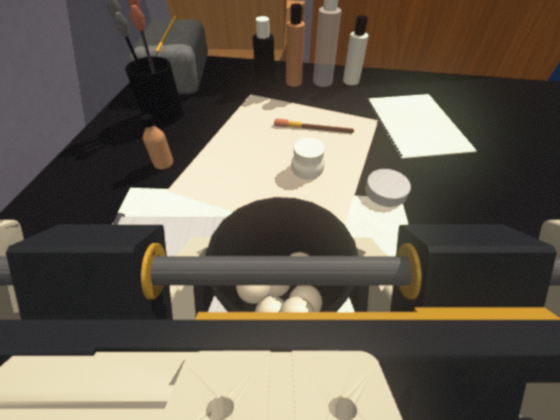

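Call:
{"api": "carry_out", "payload": {
  "deltas": [
    [0.27,0,0.47,0,-0.83,0],
    [0.3,0,0.45,0,-0.83,0],
    [0.32,0,0.43,0,-0.83,0],
    [0.35,0,0.41,0,-0.83,0],
    [0.37,0,0.39,0,-0.83,0]
  ]
}}

```text
t: 7.0
eef_pos: [0.4597, 0.0208, 0.1273]
ee_rot: [-3.138, 0.911, -1.405]
force: [0.3, 0.6, -2.8]
width: 0.062
```

```bash
python3 - <<'E'
from h import *
st()
c=[.5517,-.0166,.1741]
p=C2W(c,np.array([-.084,.07,.0]))[0];p[2]=.125;print(p)
plan(p,cuprot(np.radians(10),np.radians(-10)),13,show=13)
g=grab('side','d7');crop(g,160,60,360,210,4,'d7c')
E
```

```text
t 7.0 tcp [0.4597 0.0208 0.1273] gp [0.4578 0.0323 0.1423] F [ 0.3  0.6 -2.8] w 0.062 q [ 0.87  0.25 -0.82  0.57 -1.05 -1.14]
[[ 0.101 -0.987 -0.127]
 [-0.605 -0.162  0.78 ]
 [-0.79  -0.002 -0.613]]
[0.45684431 0.03779117 0.125     ]
max 0.92 rows 13
[0.02, 0.0, 0.06, -0.01, -0.92, -0.0]
[0.02, 0.0, 0.06, -0.01, -0.92, -0.0]
[0.02, 0.0, 0.06, -0.01, -0.92, -0.0]
[0.02, 0.0, 0.06, -0.01, -0.92, -0.0]
[0.03, -0.0, 0.05, -0.01, -0.92, -0.0]
[0.03, -0.0, 0.05, -0.01, -0.92, -0.0]
[0.03, -0.0, 0.05, -0.01, -0.92, -0.0]
[0.03, -0.0, 0.05, -0.01, -0.92, -0.0]
[0.03, -0.0, 0.05, -0.01, -0.92, -0.0]
[0.03, -0.0, 0.04, -0.01, -0.92, -0.0]
[0.03, -0.0, 0.04, -0.01, -0.92, -0.0]
[0.03, -0.0, 0.04, -0.01, -0.92, -0.0]
[0.03, -0.0, 0.04, -0.01, -0.92, -0.0]
```

View pics/d7c.png

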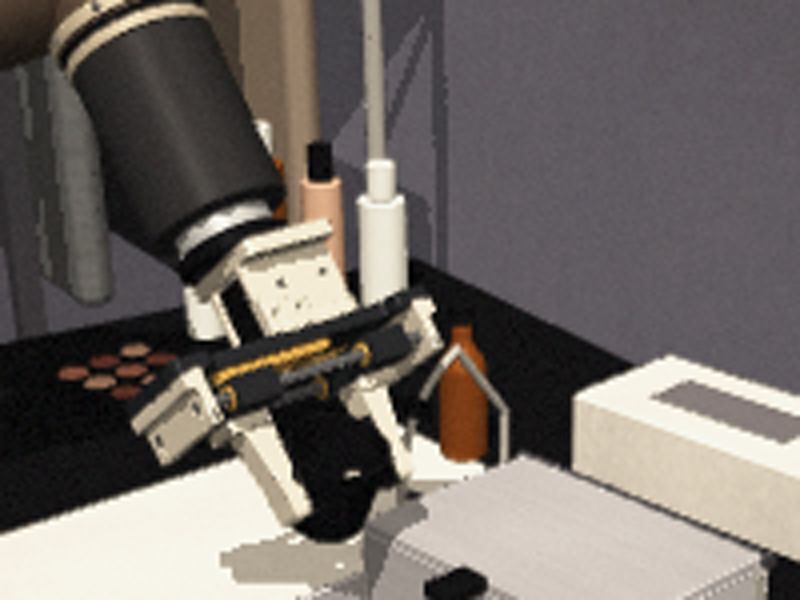

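Call:
{"api": "carry_out", "payload": {
  "deltas": [
    [0.02,0,0.06,0,-0.92,0],
    [0.02,0,0.06,0,-0.92,0],
    [0.02,0,0.06,0,-0.92,0],
    [0.02,0,0.06,0,-0.92,0],
    [0.03,0,0.05,0,-0.92,0]
  ]
}}

```text
t: 7.55
eef_pos: [0.4562, 0.024, 0.1154]
ee_rot: [3.124, 1.234, -1.427]
force: [0.8, -0.6, -1.4]
width: 0.0621
```

Call:
{"api": "carry_out", "payload": {
  "deltas": [
    [0.03,0,0.05,0,-0.92,0],
    [0.03,0,0.05,0,-0.92,0],
    [0.03,0,0.05,0,-0.92,0],
    [0.03,0,0.05,0,-0.92,0],
    [0.03,0,0.04,0,-0.92,0]
  ]
}}

```text
t: 8.05
eef_pos: [0.4527, 0.0292, 0.1087]
ee_rot: [2.291, 1.556, -2.26]
force: [0.1, -0.5, -2.1]
width: 0.0625
```

```bash
python3 - <<'E'
from h import *
st()
c=[.5517,-.0166,.1741]
p=C2W(c,np.array([-.084,.07,.0]))[0];p[2]=.12;print(p)
plan(p,cuprot(np.radians(10),np.radians(-50)),15,show=15)
g=grab('side','d8');crop(g,160,60,360,210,4,'d8c')
g=grab('scene','s8');crop(g,220,120,360,260,5,'s8c')
E
```

```text
t 8.05 tcp [0.4527 0.0292 0.1087] gp [0.4529 0.0294 0.1277] F [ 0.1 -0.5 -2.1] w 0.0625 q [ 0.51  0.12 -0.62  0.01 -0.85 -0.35]
[[-0.009 -0.987 -0.16 ]
 [-0.011 -0.16   0.987]
 [-1.     0.011 -0.009]]
[0.45684431 0.03779117 0.12      ]
max 0.84 rows 15
[0.01, -0.01, 0.04, -0.02, -0.84, -0.0]
[0.01, -0.01, 0.04, -0.02, -0.84, -0.0]
[0.01, -0.01, 0.04, -0.02, -0.84, -0.0]
[0.01, -0.01, 0.04, -0.02, -0.84, -0.0]
[0.01, -0.01, 0.04, -0.02, -0.84, -0.0]
[0.01, -0.01, 0.04, -0.02, -0.84, -0.0]
[0.02, -0.01, 0.04, -0.02, -0.84, -0.0]
[0.02, -0.01, 0.03, -0.02, -0.84, -0.0]
[0.02, -0.01, 0.03, -0.02, -0.84, -0.0]
[0.02, -0.01, 0.03, -0.02, -0.84, -0.0]
[0.02, -0.01, 0.03, -0.02, -0.84, -0.0]
[0.02, -0.01, 0.03, -0.02, -0.84, -0.0]
[0.02, -0.01, 0.03, -0.02, -0.84, -0.0]
[0.02, -0.01, 0.03, -0.02, -0.84, -0.0]
[0.02, -0.01, 0.03, -0.02, -0.84, -0.0]
```

View pics/d8c.png

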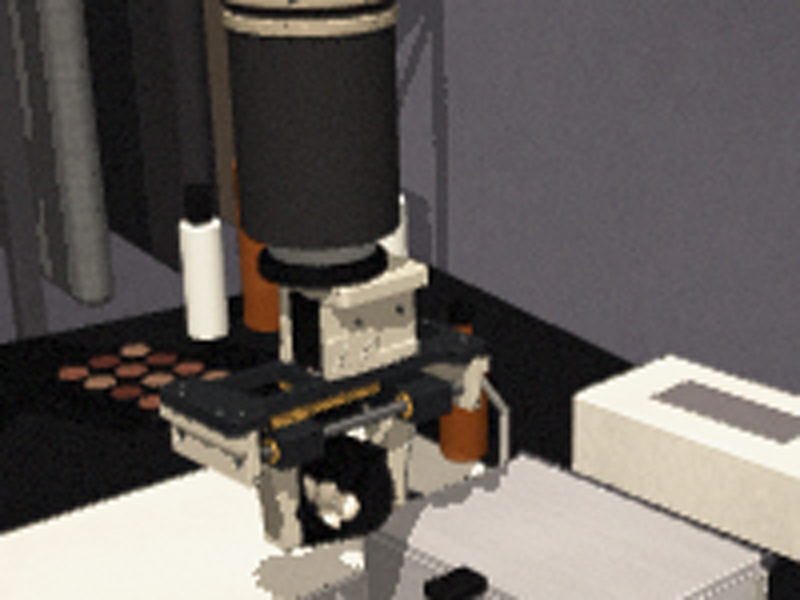

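View pics/s8c.png

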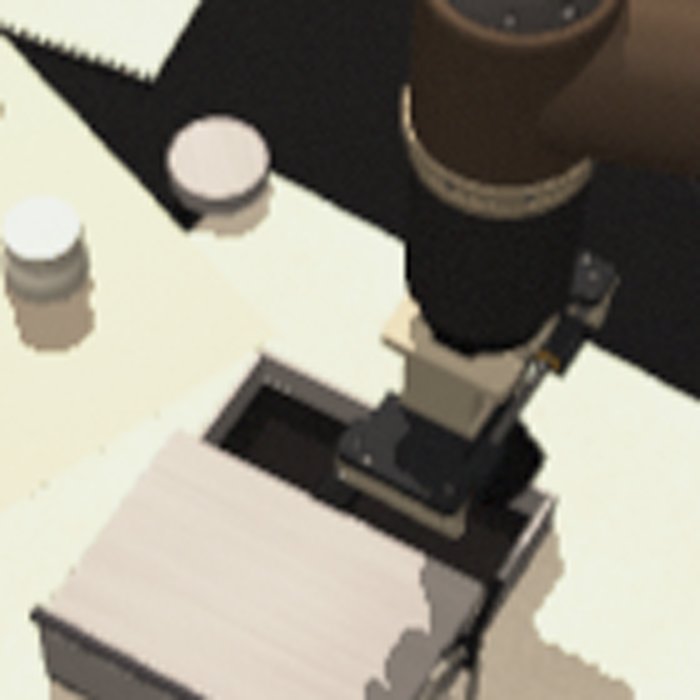

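Call:
{"api": "carry_out", "payload": {
  "deltas": [
    [0.02,-0.02,0.06,0,-0.84,0],
    [0.02,-0.02,0.06,0,-0.84,0],
    [0.02,-0.02,0.06,0,-0.84,0],
    [0.02,-0.02,0.05,0,-0.84,0],
    [0.02,-0.02,0.05,0,-0.84,0]
  ]
}}

```text
t: 8.65
eef_pos: [0.4518, 0.0387, 0.1056]
ee_rot: [0.075, 1.288, 1.803]
force: [-0.7, -0.9, -0.8]
width: 0.0621
```

Call:
{"api": "carry_out", "payload": {
  "deltas": [
    [0.01,0,0.03,0,-0.6,0],
    [0.01,0,0.03,0,-0.6,0],
    [0.01,0,0.03,0,-0.6,0],
    [0.01,0,0.03,0,-0.6,0],
    [0.01,0,0.03,0,-0.6,0]
  ]
}}

```text
t: 9.15
eef_pos: [0.4464, 0.042, 0.1045]
ee_rot: [0.079, 1.079, 1.803]
force: [-0.7, -0.3, -0.8]
width: 0.0626
```

```bash
python3 - <<'E'
from h import *
st()
g=grab('side','d9');crop(g,160,60,360,210,4,'d9c')
E
```

```text
t 9.15 tcp [0.4464 0.042  0.1045] gp [0.4485 0.0333 0.1213] F [-0.7 -0.3 -0.8] w 0.0626 q [ 0.07  0.25 -0.35 -0.54 -1.12  0.36]
[[-0.109 -0.986 -0.125]
 [ 0.46  -0.162  0.873]
 [-0.881  0.037  0.471]]
```

View pics/d9c.png

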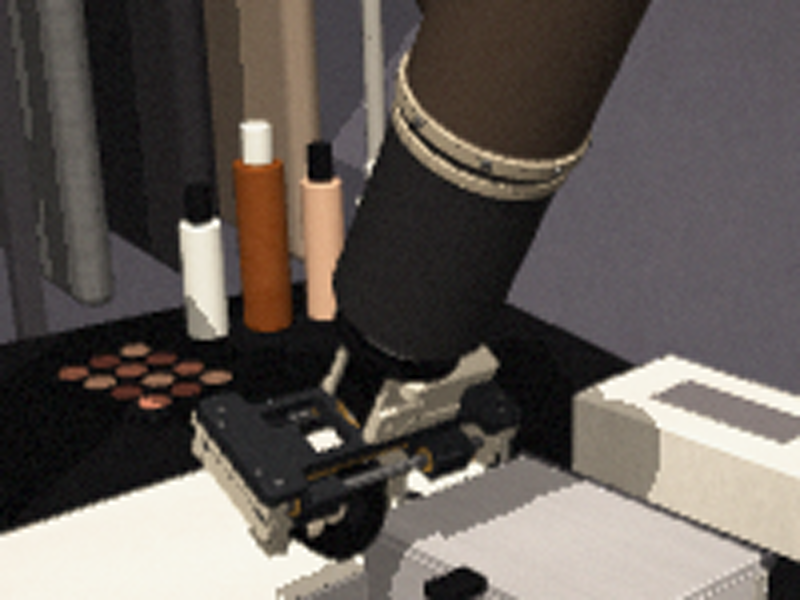

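Call:
{"api": "carry_out", "payload": {
  "deltas": [
    [0.01,-0.06,0.02,0,-0.6,0],
    [0.01,-0.06,0.02,0,-0.6,0],
    [0.01,-0.06,0.02,0,-0.6,0],
    [0.01,-0.05,0.02,0,-0.6,0],
    [0.01,-0.05,0.02,0,-0.6,0]
  ]
}}

```text
t: 9.7
eef_pos: [0.4519, 0.0459, 0.1027]
ee_rot: [0.085, 0.871, 1.802]
force: [0.1, -0.2, -1.7]
width: 0.0626
```

```bash
python3 - <<'E'
from h import *
st()
g=grab('side','d10');crop(g,200,120,360,240,5,'d10c')
E
```

```text
t 9.7 tcp [0.4519 0.0459 0.1027] gp [0.4547 0.034  0.1172] F [ 0.1 -0.2 -1.7] w 0.0626 q [-0.08  0.37 -0.25 -0.69 -1.29  0.55]
[[-0.148 -0.985 -0.092]
 [ 0.627 -0.165  0.761]
 [-0.765  0.055  0.642]]
```

View pics/d10c.png

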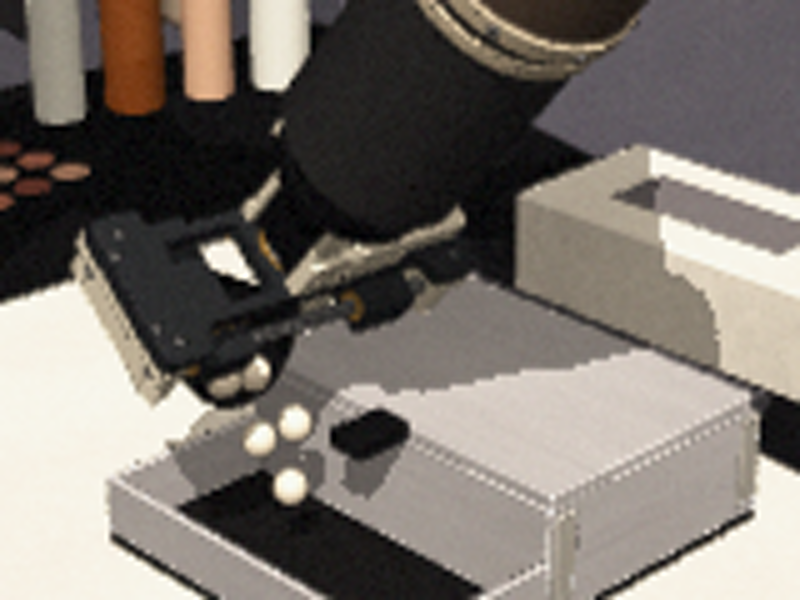

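Pearls are falling into the tray: three in the air, two still at the rim. Continue the tilt.

Call:
{"api": "carry_out", "payload": {
  "deltas": [
    [0.01,-0.02,0.02,0,-0.3,0],
    [0.01,0,0.02,0,-0.3,0],
    [0.01,0,0.02,0,-0.6,0],
    [0.01,0,0.02,0,-0.6,0],
    [0.01,0,0.02,0,-0.6,0]
  ]
}}

```text
t: 10.25
eef_pos: [0.4499, 0.0505, 0.1036]
ee_rot: [0.08, 0.701, 1.793]
force: [0.6, 0.1, -1.7]
width: 0.0621
```

Call:
{"api": "carry_out", "payload": {
  "deltas": [
    [0.01,-0.02,0.02,0,-0.6,0],
    [0,0,0,0,-0.6,0],
    [0,0,0,0,-0.3,0],
    [0,0,0,0,0,0],
    [0,0,0,0,0,0]
  ]
}}

```text
t: 10.75
eef_pos: [0.4493, 0.0511, 0.1034]
ee_rot: [0.08, 0.593, 1.788]
force: [0.2, 0.5, -0.2]
width: 0.0618
```

```bash
python3 - <<'E'
from h import *
st()
g=grab('side','d11');crop(g,200,120,360,240,5,'d11c')
E
```

```text
t 10.75 tcp [0.4493 0.0511 0.1034] gp [0.4527 0.0357 0.114 ] F [ 0.2  0.5 -0.2] w 0.0618 q [-0.24  0.52 -0.18 -0.85 -1.49  0.72]
[[-0.178 -0.983 -0.042]
 [ 0.81  -0.171  0.562]
 [-0.559  0.066  0.826]]
```

View pics/d11c.png

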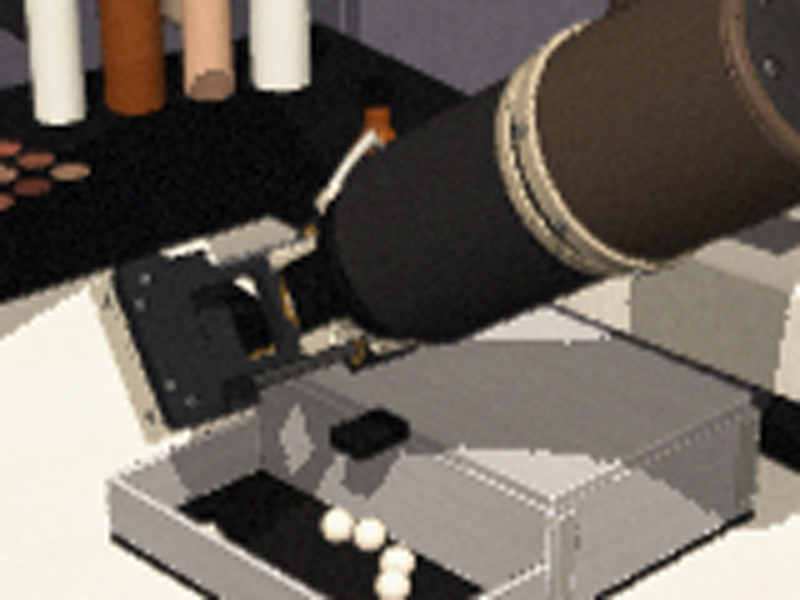

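Call:
{"api": "carry_out", "payload": {
  "deltas": [
    [-0.28,0.03,0.41,0,-0.2,0],
    [-0.28,0.03,0.41,0,-0.2,0],
    [-0.28,0.03,0.41,0,0,0],
    [-0.28,0.03,0.41,0,0,0],
    [0,0,0,0,0,0]
  ]
}}

```text
t: 11.3
eef_pos: [0.4492, 0.051, 0.187]
ee_rot: [0.078, 0.569, 1.788]
force: [0.1, 0.6, -1.1]
width: 0.0623
```

```bash
python3 - <<'E'
from h import *
st()
g=grab('side','d12');crop(g,200,90,360,240,5,'d12c')
g=grab('scene','s12');crop(g,240,120,360,260,5,'s12c')
grab('wrist','w12')
E
```

```text
t 11.3 tcp [0.4492 0.051  0.187 ] gp [0.4527 0.0354 0.1973] F [ 0.1  0.6 -1.1] w 0.0623 q [-0.25  0.41 -0.12 -0.85 -1.62  0.61]
[[-0.182 -0.983 -0.04 ]
 [ 0.822 -0.174  0.542]
 [-0.539  0.065  0.84 ]]
```

View pics/d12c.png

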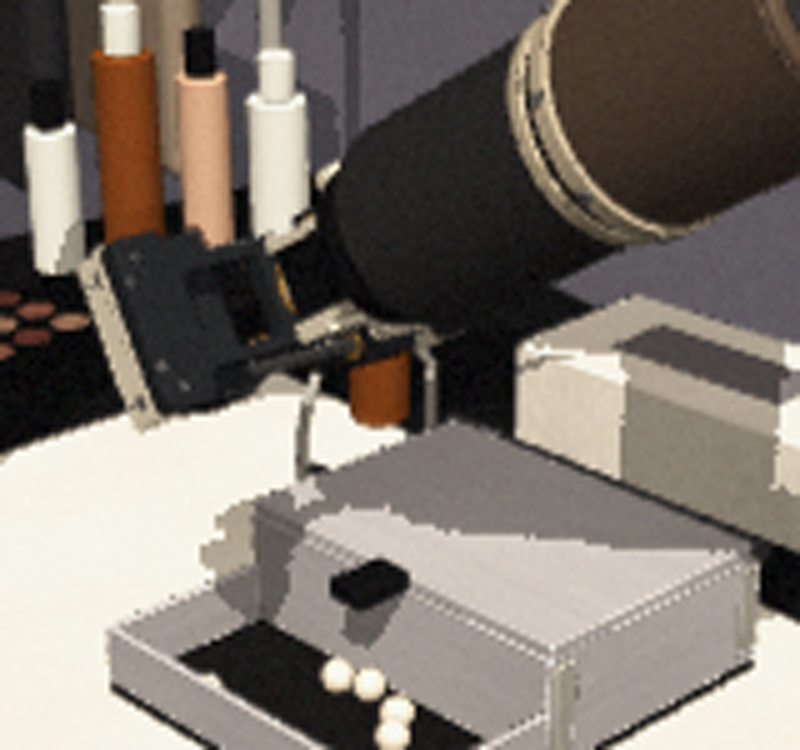

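View pics/s12c.png

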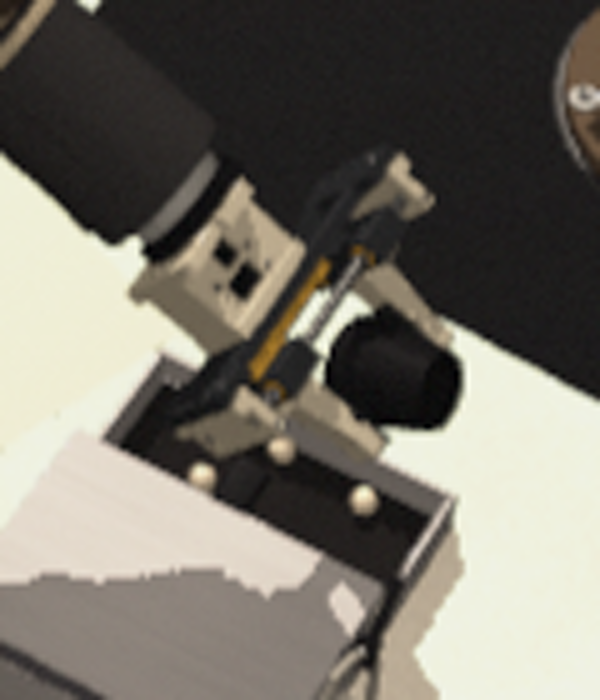

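View pics/w12.png

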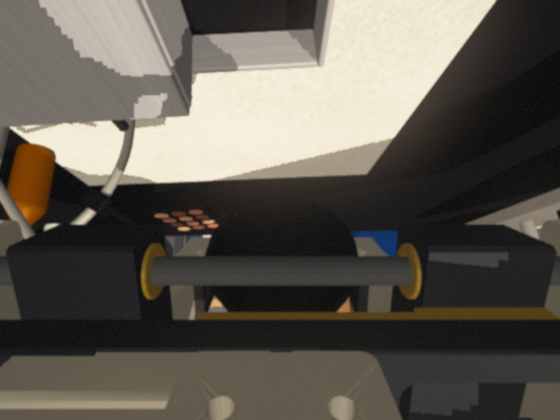

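The cup interior looks empty; five pearls are seen in the tray so far. Turning the cup back upright above the tray, then I'll count again.

```bash
python3 - <<'E'
from h import *
plan([.4527,.05,.26],cuprot(np.radians(14),np.radians(30)),22,show=22)
E
```

```text
max 0.99 rows 22
[-0.03, -0.0, 0.04, -0.06, 0.99, -0.04]
[-0.03, -0.0, 0.04, -0.06, 0.99, -0.04]
[-0.04, -0.0, 0.03, -0.06, 0.99, -0.04]
[-0.04, -0.0, 0.03, -0.06, 0.99, -0.04]
[-0.05, -0.0, 0.03, -0.06, 0.99, -0.04]
[-0.05, -0.0, 0.02, -0.06, 0.99, -0.04]
[-0.05, -0.0, 0.02, -0.06, 0.99, -0.04]
[-0.06, -0.0, 0.02, -0.06, 0.99, -0.04]
[-0.06, -0.0, 0.01, -0.06, 0.99, -0.04]
[-0.06, -0.0, 0.01, -0.06, 0.99, -0.04]
[-0.07, -0.0, 0.0, -0.06, 0.99, -0.04]
[-0.07, -0.0, -0.0, -0.06, 0.99, -0.04]
[-0.07, -0.0, -0.01, -0.06, 0.99, -0.04]
[-0.07, -0.0, -0.01, -0.06, 0.99, -0.04]
[-0.07, -0.0, -0.02, -0.06, 0.99, -0.04]
[-0.08, -0.01, -0.02, -0.06, 0.99, -0.04]
[-0.08, -0.01, -0.03, -0.06, 0.99, -0.04]
[-0.08, -0.01, -0.03, -0.06, 0.99, -0.04]
[-0.08, -0.01, -0.04, -0.06, 0.99, -0.04]
[-0.08, -0.01, -0.04, -0.06, 0.99, -0.04]
[-0.08, -0.01, -0.05, -0.06, 0.99, -0.04]
[-0.07, -0.01, -0.05, -0.06, 0.99, -0.04]
```

Call:
{"api": "carry_out", "payload": {
  "deltas": [
    [-0.05,0,0.04,-0.06,0.99,-0.04],
    [-0.05,0,0.04,-0.06,0.99,-0.04],
    [-0.05,0,0.03,-0.06,0.99,-0.04],
    [-0.05,0,0.03,-0.06,0.99,-0.04],
    [-0.05,0,0.03,-0.06,0.99,-0.04]
  ]
}}

```text
t: 11.95
eef_pos: [0.447, 0.0476, 0.1891]
ee_rot: [0.096, 0.918, 1.823]
force: [0.0, 1.2, -0.5]
width: 0.0626
```

Call:
{"api": "carry_out", "payload": {
  "deltas": [
    [-0.06,0,0.02,-0.06,0.99,-0.04],
    [-0.06,0,0.02,-0.06,0.99,-0.04],
    [-0.06,0,0.02,-0.06,0.99,-0.04],
    [-0.06,0,0.01,-0.06,0.99,-0.04],
    [-0.07,0,0.01,-0.06,0.99,-0.04]
  ]
}}

```text
t: 12.45
eef_pos: [0.4462, 0.0448, 0.1977]
ee_rot: [0.145, 1.275, 1.898]
force: [-0.8, 0.3, -1.2]
width: 0.0624
```

Call:
{"api": "carry_out", "payload": {
  "deltas": [
    [-0.07,0,0,-0.06,0.99,-0.04],
    [-0.07,0,0,-0.06,0.99,-0.04],
    [-0.07,0,-0.01,-0.06,0.99,-0.04],
    [-0.07,0,-0.01,-0.06,0.99,-0.04],
    [-0.08,0,-0.02,-0.06,0.99,-0.04]
  ]
}}

```text
t: 12.95
eef_pos: [0.4448, 0.0417, 0.2083]
ee_rot: [2.7, 1.498, -1.799]
force: [-1.1, -0.2, -1.0]
width: 0.0625
```

```bash
python3 - <<'E'
from h import *
st()
Rg=cuprot(np.radians(34.4),np.radians(55))
plan([.484,.325,.2],Rg,18,show=18)
g=grab('scene','s13');crop(g,240,120,360,260,5,'s13c')
g=grab('side','d13');crop(g,200,140,360,260,5,'d13c')
E
```

```text
t 12.95 tcp [0.4448 0.0417 0.2083] gp [0.4451 0.0431 0.2272] F [-1.1 -0.2 -1. ] w 0.0625 q [ 0.58  0.01 -0.5   0.06 -1.12 -0.4 ]
[[-0.017 -0.977 -0.212]
 [-0.071 -0.211  0.975]
 [-0.997  0.031 -0.066]]
max 0.71 rows 18
[0.01, -0.14, 0.35, -0.27, 0.71, -0.18]
[-0.01, -0.15, 0.35, -0.27, 0.71, -0.18]
[-0.02, -0.16, 0.34, -0.27, 0.71, -0.18]
[-0.04, -0.16, 0.34, -0.27, 0.71, -0.18]
[-0.06, -0.17, 0.33, -0.27, 0.71, -0.18]
[-0.07, -0.18, 0.33, -0.27, 0.71, -0.18]
[-0.09, -0.19, 0.32, -0.27, 0.71, -0.18]
[-0.1, -0.19, 0.31, -0.27, 0.71, -0.18]
[-0.12, -0.2, 0.3, -0.27, 0.71, -0.18]
[-0.13, -0.21, 0.29, -0.27, 0.71, -0.18]
[-0.14, -0.22, 0.28, -0.27, 0.71, -0.18]
[-0.15, -0.22, 0.27, -0.27, 0.71, -0.18]
[-0.17, -0.23, 0.26, -0.27, 0.71, -0.18]
[-0.18, -0.24, 0.25, -0.27, 0.71, -0.18]
[-0.19, -0.24, 0.23, -0.27, 0.71, -0.18]
[-0.2, -0.25, 0.22, -0.27, 0.71, -0.18]
[-0.2, -0.26, 0.21, -0.27, 0.71, -0.18]
[-0.21, -0.27, 0.19, -0.27, 0.71, -0.18]
```

View pics/s13c.png

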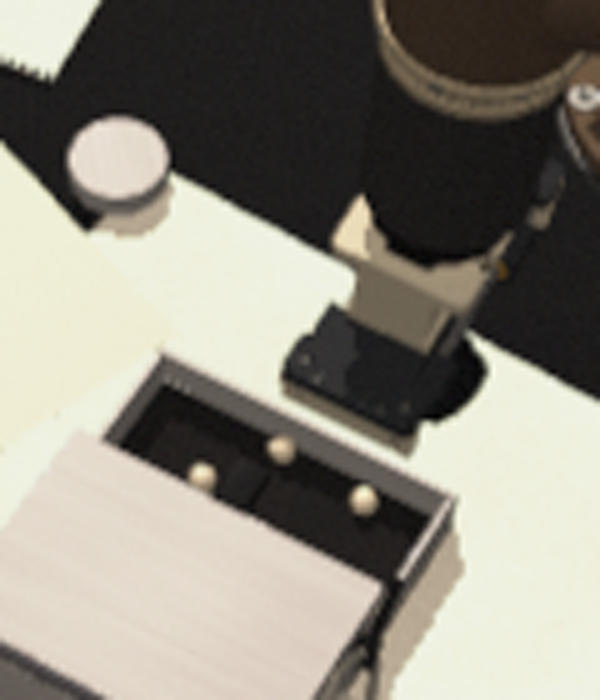

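View pics/d13c.png

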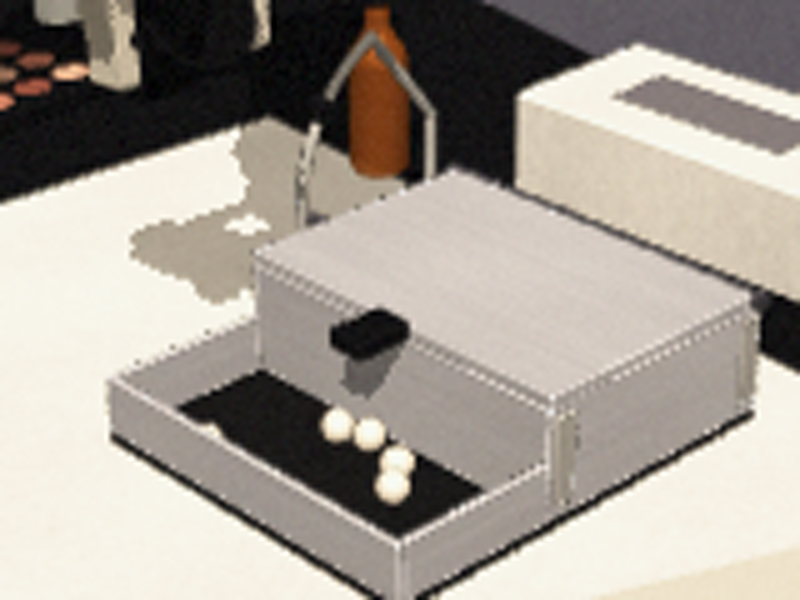

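```bash
python3 - <<'E'
from h import *
s=load('s13');d=load('d13');c=[.5517,-.0166,.1741]
def inv(p):
    a=c[2];x,y=p[0]-c[0],p[1]-c[1];return np.round([1e3*(np.cos(a)*x+np.sin(a)*y),1e3*(-np.sin(a)*x+np.cos(a)*y)])
for u,v in [(281,449),(202,474),(364,499)]: print('s',inv(onz(s,240+u/5-.4,120+v/5-.4,.015)))
for u,v in [(337,425),(370,434),(397,462),(392,485),(213,432)]: print('d',inv(onz(d,200+u/5-.4,140+v/5-.4,.015)))
E
```

```text
s [-117.  -10.]
s [-74. -44.]
s [-111.   55.]
d [-53.  19.]
d [-47.   1.]
d [-55. -29.]
d [-72. -43.]
d [-103.   59.]
```

All six are accounted for in case coordinates (mm): (-117,-10), (-74,-44), (-111,55), (-53,19), (-47,1), (-55,-29). All lie inside the tray, so I'll take the cup back.

Call:
{"api": "carry_out", "payload": {
  "deltas": [
    [-0.02,-0.14,0.35,-0.27,0.71,-0.18],
    [-0.04,-0.15,0.35,-0.27,0.71,-0.18],
    [-0.06,-0.16,0.34,-0.27,0.71,-0.18],
    [-0.08,-0.16,0.34,-0.27,0.71,-0.18],
    [-0.1,-0.17,0.33,-0.27,0.71,-0.18]
  ]
}}

```text
t: 13.55
eef_pos: [0.4546, 0.1174, 0.2046]
ee_rot: [-3.127, 1.257, -1.238]
force: [0.1, 0.1, -0.8]
width: 0.0624
```

Call:
{"api": "carry_out", "payload": {
  "deltas": [
    [-0.1,-0.18,0.33,-0.27,0.71,-0.18],
    [-0.1,-0.19,0.32,-0.27,0.71,-0.18],
    [-0.12,-0.19,0.31,-0.27,0.71,-0.18],
    [-0.12,-0.2,0.3,-0.27,0.71,-0.18],
    [-0.13,-0.21,0.29,-0.27,0.71,-0.18]
  ]
}}

```text
t: 14.05
eef_pos: [0.4657, 0.1933, 0.1966]
ee_rot: [-3.123, 1.003, -1.123]
force: [1.5, -0.6, -0.2]
width: 0.062
```

```bash
python3 - <<'E'
from h import *
st()
Rg=cuprot(np.radians(34.4),np.radians(55))
plan([.484,.325,.19],Rg,10,show=10)
E
```

```text
t 14.05 tcp [0.4657 0.1933 0.1966] gp [0.4613 0.2025 0.2126] F [ 1.5 -0.6 -0.2] w 0.062 q [ 1.11  0.2  -0.6   0.48 -1.18 -0.96]
[[ 0.233 -0.908 -0.349]
 [-0.484 -0.419  0.768]
 [-0.843 -0.01  -0.537]]
max 0.56 rows 10
[-0.09, -0.18, 0.23, -0.18, 0.56, -0.16]
[-0.1, -0.19, 0.22, -0.18, 0.56, -0.16]
[-0.1, -0.19, 0.21, -0.18, 0.56, -0.16]
[-0.11, -0.2, 0.21, -0.18, 0.56, -0.16]
[-0.12, -0.2, 0.2, -0.18, 0.56, -0.16]
[-0.12, -0.21, 0.19, -0.18, 0.56, -0.16]
[-0.13, -0.21, 0.19, -0.18, 0.56, -0.16]
[-0.13, -0.21, 0.18, -0.18, 0.56, -0.16]
[-0.14, -0.22, 0.17, -0.18, 0.56, -0.16]
[-0.14, -0.22, 0.16, -0.18, 0.56, -0.16]
```

Call:
{"api": "carry_out", "payload": {
  "deltas": [
    [-0.09,-0.18,0.23,-0.18,0.56,-0.16],
    [-0.1,-0.19,0.22,-0.18,0.56,-0.16],
    [-0.1,-0.19,0.21,-0.18,0.56,-0.16],
    [-0.11,-0.2,0.21,-0.18,0.56,-0.16],
    [-0.12,-0.2,0.2,-0.18,0.56,-0.16]
  ]
}}

```text
t: 14.55
eef_pos: [0.4788, 0.2526, 0.1828]
ee_rot: [-3.136, 0.799, -1.051]
force: [0.3, 0.4, -0.8]
width: 0.0622
```

Call:
{"api": "carry_out", "payload": {
  "deltas": [
    [-0.12,-0.21,0.19,-0.18,0.56,-0.16],
    [-0.13,-0.21,0.19,-0.18,0.56,-0.16],
    [-0.13,-0.21,0.18,-0.18,0.56,-0.16],
    [-0.14,-0.22,0.17,-0.18,0.56,-0.16],
    [-0.14,-0.22,0.16,-0.18,0.56,-0.16]
  ]
}}

```text
t: 15.05
eef_pos: [0.4932, 0.3115, 0.1683]
ee_rot: [3.117, 0.597, -0.987]
force: [0.8, 0.3, -1.2]
width: 0.0622
```

```bash
python3 - <<'E'
from h import *
st()
Rg=cuprot(np.radians(34.4),np.radians(55.2))
plan([.486,.3276,.1],Rg,5,show=10)
grab('wrist','w14')
d=grab('side','d14');crop(d,140,60,260,160,6,'d14c')
E
```

```text
t 15.05 tcp [0.4932 0.3115 0.1683] gp [0.4846 0.3246 0.1789] F [ 0.8  0.3 -1.2] w 0.0622 q [ 1.28  0.52 -0.52  0.71 -1.35 -1.14]
[[ 0.456 -0.827 -0.33 ]
 [-0.69  -0.562  0.455]
 [-0.562  0.02  -0.827]]
max 0.33 rows 5
[0.21, -0.02, 0.33, 0.04, -0.03, -0.04]
[0.22, -0.02, 0.33, 0.04, -0.03, -0.04]
[0.22, -0.02, 0.33, 0.04, -0.03, -0.04]
[0.22, -0.02, 0.33, 0.04, -0.03, -0.04]
[0.22, -0.02, 0.33, 0.04, -0.03, -0.04]
```

View pics/w14.png

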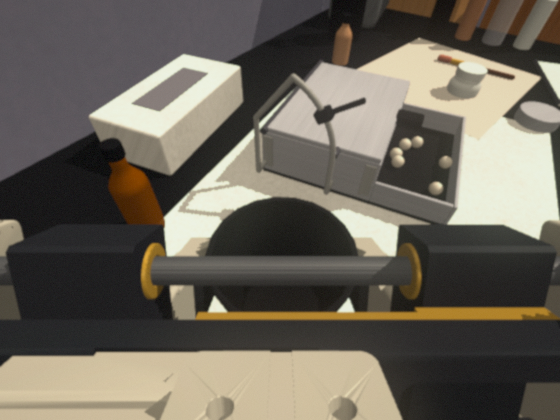

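View pics/d14c.png

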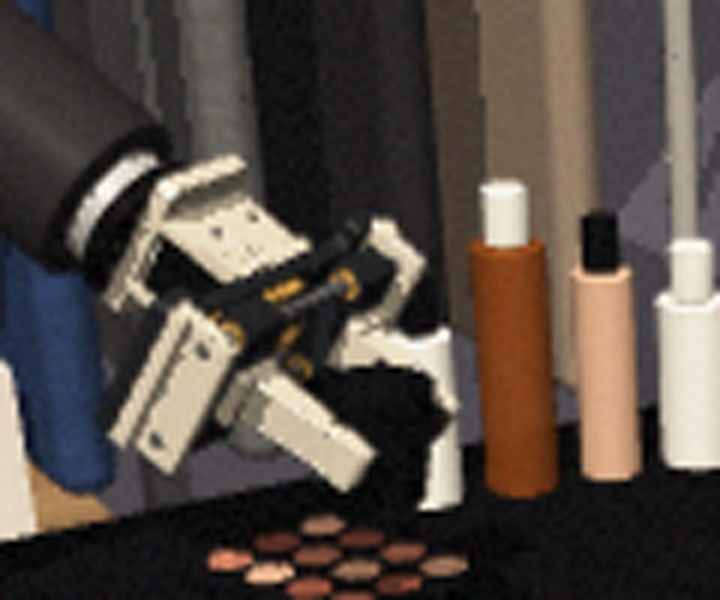

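Wrist view shows all six pearls in the tray, at (403-446,142-188), and the cup empty and unslipped. Setting it down at the original pose.

Call:
{"api": "carry_out", "payload": {
  "deltas": [
    [0.21,-0.02,0.33,0.05,-0.03,-0.05],
    [0.22,-0.02,0.33,0.05,-0.03,-0.05],
    [0.22,-0.02,0.33,0.05,-0.03,-0.05],
    [0.22,-0.02,0.33,0.05,-0.03,-0.05],
    [0.22,-0.02,0.33,0.05,-0.03,-0.05]
  ]
}}

```text
t: 15.65
eef_pos: [0.4949, 0.3129, 0.0819]
ee_rot: [-3.138, 0.612, -0.97]
force: [0.1, -0.2, -1.7]
width: 0.062
```

```bash
python3 - <<'E'
from h import *
st()
Rg=np.array([[.463,-.827,-.318],[-.679,-.562,.473],[-.57,-.003,-.822]])
plan([.486,.3276,.044],Rg,5,show=10)
E
```

```text
t 15.65 tcp [0.4949 0.3129 0.0819] gp [0.4861 0.3258 0.0928] F [ 0.1 -0.2 -1.7] w 0.062 q [ 1.27  0.62 -0.59  0.76 -1.2  -1.28]
[[ 0.463 -0.826 -0.321]
 [-0.675 -0.563  0.476]
 [-0.574 -0.003 -0.819]]
max 0.2 rows 5
[0.13, -0.0, 0.2, 0.0, 0.02, 0.0]
[0.13, -0.0, 0.2, 0.0, 0.02, 0.0]
[0.13, -0.0, 0.2, 0.0, 0.02, 0.0]
[0.13, -0.0, 0.2, 0.0, 0.02, 0.0]
[0.13, -0.0, 0.2, 0.0, 0.02, 0.0]
```

Call:
{"api": "carry_out", "payload": {
  "deltas": [
    [0.13,0,0.2,0,0.02,0],
    [0.13,0,0.2,0,0.02,0],
    [0.13,0,0.2,0,0.02,0],
    [0.13,0,0.2,0,0.02,0],
    [0.13,0,0.2,0,0.02,0]
  ]
}}

```text
t: 16.15
eef_pos: [0.4941, 0.3138, 0.0291]
ee_rot: [-3.139, 0.604, -0.971]
force: [-0.9, -0.6, -1.2]
width: 0.0622
```

Call:
{"api": "carry_out", "payload": {
  "deltas": [
    [0.02,0,0.03,0,0,0],
    [0.02,0,0.03,0,0,0],
    [0.02,0,0.03,0,0,0]
  ]
}}

```text
t: 16.45
eef_pos: [0.4949, 0.3138, 0.0284]
ee_rot: [-3.137, 0.594, -0.969]
force: [-7.6, 0.2, 9.9]
width: 0.0623
```

```bash
python3 - <<'E'
from h import *
st()
E
```

```text
t 16.45 tcp [0.4949 0.3138 0.0284] gp [0.4859 0.3268 0.039 ] F [-7.6  0.2  9.9] w 0.0623 q [ 1.27  0.71 -0.61  0.8  -1.14 -1.36]
[[ 0.469 -0.826 -0.313]
 [-0.683 -0.564  0.464]
 [-0.56  -0.004 -0.829]]
```

Seated on the table, with about 10 N contact. Relax slightly, open, and back out along the fingers.

Call:
{"api": "carry_out", "payload": {
  "deltas": [
    [-0.01,0,-0.015,0,0,0],
    [0,0,0,0,0,0]
  ]
}}

```text
t: 16.65
eef_pos: [0.4948, 0.3143, 0.0293]
ee_rot: [-3.136, 0.594, -0.968]
force: [0.9, 0.3, -1.0]
width: 0.0622
```

Call:
{"api": "carry_out", "payload": {
  "deltas": [
    [0,0,0,0,0,0],
    [0,0,0,0,0,0],
    [0,0,0,0,0,0],
    [0,0,0,0,0,0]
  ],
  "hand": 0
}}

```text
t: 17.05
eef_pos: [0.495, 0.3144, 0.029]
ee_rot: [-3.136, 0.594, -0.968]
force: [-0.1, -0.2, -0.1]
width: 0.0859
```

```bash
python3 - <<'E'
from h import *
st()
grab('wrist','w15')
E
```

```text
t 17.05 tcp [0.495  0.3144 0.029 ] gp [0.486  0.3274 0.0397] F [-0.1 -0.2 -0.1] w 0.0859 q [ 1.27  0.71 -0.61  0.8  -1.14 -1.36]
[[ 0.47  -0.825 -0.313]
 [-0.682 -0.565  0.464]
 [-0.56  -0.005 -0.829]]
```

View pics/w15.png

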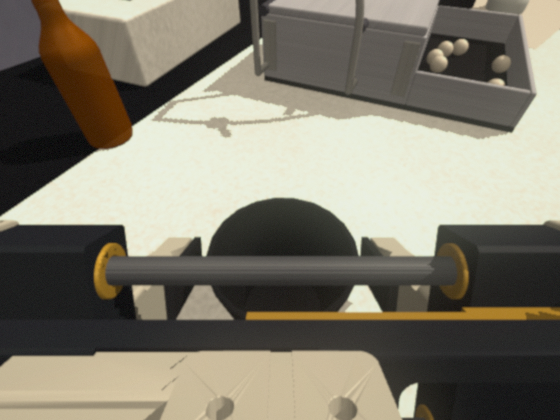

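Cup stands centred between the open fingers. Retreating straight back.

Call:
{"api": "carry_out", "payload": {
  "deltas": [
    [-0.3,0,0,0,0,0],
    [-0.5,0,0,0,0,0],
    [-0.7,0,0,0,0,0],
    [-0.8,0,0,0,0,0],
    [-0.8,0,0,0,0,0]
  ]
}}

```text
t: 17.6
eef_pos: [0.434, 0.3984, 0.1003]
ee_rot: [3.139, 0.591, -0.977]
force: [0.7, 0.4, 0.6]
width: 0.0877
```

```bash
python3 - <<'E'
from h import *
st()
f=grab('wrist','w16')
c=[.5517,-.0166,.1741]
# lid tab shut: case x = 125-176=-51, z .075
tab=C2W(c,np.array([-.051,0,.075]))[0];print(tab)
Rg=rot([-np.cos(c[2]),-np.sin(c[2])],0,[np.sin(c[2]),-np.cos(c[2])])
Rg2=rot([-1,0],0.0,[-np.sin(c[2]),np.cos(c[2])])
for G in(Rg,Rg2):
  print(np.round(G,2).tolist(), np.round(goal([.45,.1,.3],G),1))
E
```

```text
t 17.6 tcp [0.434  0.3984 0.1003] gp [0.4252 0.4115 0.1109] F [0.7 0.4 0.6] w 0.0877 q [ 1.42  0.67 -0.41  0.61 -1.36 -1.24]
[[ 0.464 -0.828 -0.314]
 [-0.688 -0.56   0.461]
 [-0.557  0.002 -0.83 ]]
[ 0.50147098 -0.02543431  0.075     ]
[[0.0, 0.17, -0.98], [0.0, -0.98, -0.17], [-1.0, 0.0, -0.0]] [  2.9   3.9  -7.3 -15.  -12.4  -7.9]
[[0.0, -0.17, 0.98], [0.0, 0.98, 0.17], [-1.0, 0.0, 0.0]] [ 2.9  3.9 -7.3 25.9 -8.8 13.8]
```

View pics/w16.png

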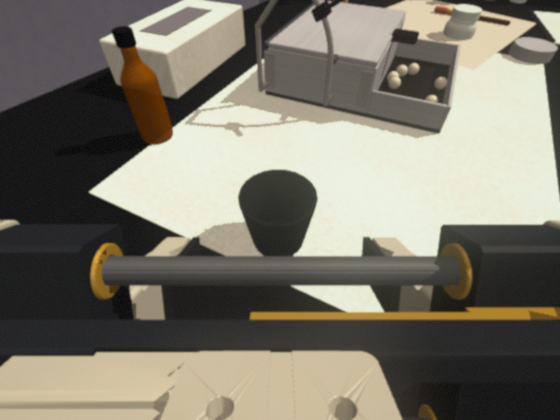

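Cup is upright at (278,215) and all six pearls are in the tray. Raising first, then swinging toward the tab.

Call:
{"api": "carry_out", "payload": {
  "deltas": [
    [-0.5,0,-0.75,0,0,0],
    [-0.5,0,-0.75,0,0,0],
    [-0.5,0,-0.75,0,0,0],
    [-0.5,0,-0.75,0,0,0]
  ]
}}

```text
t: 18.05
eef_pos: [0.4294, 0.4063, 0.2497]
ee_rot: [3.138, 0.592, -0.969]
force: [0.8, 0.8, 0.0]
width: 0.0873
```

```bash
cat >> h.py <<'E'
CP=[.5517,-.0166,.1741]
def lidrot(t,c=CP):
    return rot([-np.cos(c[2]),-np.sin(c[2])],t,[-np.sin(c[2]),np.cos(c[2])])
E
python3 - <<'E'
from h import *
st()
plan([.485,-.02,.24],lidrot(0),27,show=27)
E
```

```text
t 18.05 tcp [0.4294 0.4063 0.2497] gp [0.4205 0.4193 0.2603] F [0.8 0.8 0. ] w 0.0873 q [ 1.43  0.51 -0.3   0.59 -1.59 -1.08]
[[ 0.47  -0.823 -0.319]
 [-0.684 -0.568  0.458]
 [-0.558  0.003 -0.83 ]]
max 0.96 rows 27
[0.32, 0.2, -0.18, 0.96, -0.33, 0.51]
[0.32, 0.17, -0.2, 0.96, -0.33, 0.51]
[0.32, 0.15, -0.21, 0.96, -0.33, 0.51]
[0.32, 0.12, -0.23, 0.96, -0.33, 0.51]
[0.31, 0.09, -0.24, 0.96, -0.33, 0.51]
[0.31, 0.06, -0.25, 0.96, -0.33, 0.51]
[0.31, 0.03, -0.26, 0.96, -0.33, 0.51]
[0.3, 0.01, -0.27, 0.96, -0.33, 0.51]
[0.29, -0.02, -0.28, 0.96, -0.33, 0.51]
[0.28, -0.05, -0.28, 0.96, -0.33, 0.51]
[0.27, -0.08, -0.28, 0.96, -0.33, 0.51]
[0.26, -0.11, -0.28, 0.96, -0.33, 0.51]
[0.25, -0.14, -0.27, 0.96, -0.33, 0.51]
[0.24, -0.17, -0.27, 0.96, -0.33, 0.51]
[0.22, -0.2, -0.26, 0.96, -0.33, 0.51]
[0.21, -0.22, -0.25, 0.96, -0.33, 0.51]
[0.2, -0.25, -0.24, 0.96, -0.33, 0.51]
[0.18, -0.27, -0.22, 0.96, -0.33, 0.51]
[0.16, -0.29, -0.21, 0.96, -0.33, 0.51]
[0.15, -0.31, -0.19, 0.96, -0.33, 0.51]
[0.13, -0.33, -0.17, 0.96, -0.33, 0.51]
[0.11, -0.34, -0.15, 0.96, -0.33, 0.51]
[0.1, -0.36, -0.13, 0.96, -0.33, 0.51]
[0.08, -0.37, -0.1, 0.96, -0.33, 0.51]
[0.07, -0.38, -0.08, 0.96, -0.33, 0.51]
[0.05, -0.39, -0.05, 0.96, -0.33, 0.51]
[0.03, -0.39, -0.03, 0.96, -0.33, 0.51]
```

Call:
{"api": "carry_out", "payload": {
  "deltas": [
    [0.32,0.2,-0.2,0.96,-0.33,0.51],
    [0.32,0.17,-0.2,0.96,-0.33,0.51],
    [0.32,0.15,-0.21,0.96,-0.33,0.51],
    [0.32,0.12,-0.23,0.96,-0.33,0.51],
    [0.31,0.09,-0.24,0.96,-0.33,0.51]
  ]
}}

```text
t: 18.55
eef_pos: [0.4355, 0.3279, 0.2502]
ee_rot: [-2.924, 0.74, -1.172]
force: [0.7, 0.1, 0.9]
width: 0.0877
```

Call:
{"api": "carry_out", "payload": {
  "deltas": [
    [0.31,0.06,-0.25,0.96,-0.33,0.51],
    [0.31,0.03,-0.26,0.96,-0.33,0.51],
    [0.3,0.01,-0.27,0.96,-0.33,0.51],
    [0.29,-0.02,-0.28,0.96,-0.33,0.51],
    [0.28,-0.05,-0.28,0.96,-0.33,0.51]
  ]
}}

```text
t: 19.05
eef_pos: [0.4415, 0.2473, 0.2436]
ee_rot: [-2.727, 0.915, -1.375]
force: [0.8, -0.1, -0.6]
width: 0.0878
```

```bash
python3 - <<'E'
from h import *
st()
plan([.485,-.02,.24],lidrot(0),18,show=18)
E
```

```text
t 19.05 tcp [0.4415 0.2473 0.2436] gp [0.4392 0.2587 0.2586] F [ 0.8 -0.1 -0.6] w 0.0878 q [ 1.17  0.31 -0.34  0.35 -1.49 -1.52]
[[ 0.119 -0.96   0.254]
 [-0.598  0.135  0.79 ]
 [-0.793 -0.246 -0.558]]
max 0.9 rows 18
[0.26, -0.09, -0.26, 0.9, -0.3, 0.47]
[0.25, -0.12, -0.26, 0.9, -0.3, 0.47]
[0.24, -0.14, -0.26, 0.9, -0.3, 0.47]
[0.23, -0.17, -0.25, 0.9, -0.3, 0.47]
[0.22, -0.19, -0.25, 0.9, -0.3, 0.47]
[0.2, -0.21, -0.24, 0.9, -0.3, 0.47]
[0.19, -0.23, -0.22, 0.9, -0.3, 0.47]
[0.18, -0.26, -0.21, 0.9, -0.3, 0.47]
[0.16, -0.27, -0.2, 0.9, -0.3, 0.47]
[0.15, -0.29, -0.18, 0.9, -0.3, 0.47]
[0.14, -0.31, -0.17, 0.9, -0.3, 0.47]
[0.12, -0.32, -0.15, 0.9, -0.3, 0.47]
[0.11, -0.34, -0.13, 0.9, -0.3, 0.47]
[0.09, -0.35, -0.11, 0.9, -0.3, 0.47]
[0.08, -0.36, -0.09, 0.9, -0.3, 0.47]
[0.07, -0.37, -0.06, 0.9, -0.3, 0.47]
[0.05, -0.37, -0.04, 0.9, -0.3, 0.47]
[0.04, -0.37, -0.02, 0.9, -0.3, 0.47]
```

Call:
{"api": "carry_out", "payload": {
  "deltas": [
    [0.26,-0.09,-0.26,0.9,-0.3,0.47],
    [0.25,-0.12,-0.26,0.9,-0.3,0.47],
    [0.24,-0.14,-0.26,0.9,-0.3,0.47],
    [0.23,-0.17,-0.25,0.9,-0.3,0.47],
    [0.22,-0.19,-0.25,0.9,-0.3,0.47]
  ]
}}

```text
t: 19.55
eef_pos: [0.4502, 0.1717, 0.2375]
ee_rot: [-2.554, 1.097, -1.555]
force: [0.6, -0.5, -0.2]
width: 0.0878
```

Call:
{"api": "carry_out", "payload": {
  "deltas": [
    [0.2,-0.21,-0.24,0.9,-0.3,0.47],
    [0.19,-0.23,-0.22,0.9,-0.3,0.47],
    [0.18,-0.26,-0.21,0.9,-0.3,0.47],
    [0.16,-0.27,-0.2,0.9,-0.3,0.47],
    [0.15,-0.29,-0.18,0.9,-0.3,0.47]
  ]
}}

```text
t: 20.05
eef_pos: [0.4593, 0.0976, 0.2316]
ee_rot: [-2.398, 1.293, -1.735]
force: [-0.2, 0.2, 0.5]
width: 0.0875
```

```bash
python3 - <<'E'
from h import *
st()
plan([.485,-.02,.22],lidrot(0),8,show=18)
E
```

```text
t 20.05 tcp [0.4593 0.0976 0.2316] gp [0.4602 0.1027 0.2499] F [-0.2  0.2  0.5] w 0.0875 q [ 0.77  0.1  -0.42  0.17 -1.28 -1.75]
[[-0.045 -0.62   0.784]
 [-0.27   0.763  0.588]
 [-0.962 -0.185 -0.202]]
max 0.87 rows 8
[0.19, -0.31, -0.14, 0.87, -0.28, 0.42]
[0.18, -0.32, -0.12, 0.87, -0.28, 0.42]
[0.17, -0.34, -0.1, 0.87, -0.28, 0.42]
[0.15, -0.35, -0.08, 0.87, -0.28, 0.42]
[0.14, -0.36, -0.06, 0.87, -0.28, 0.42]
[0.13, -0.36, -0.04, 0.87, -0.28, 0.42]
[0.12, -0.37, -0.02, 0.87, -0.28, 0.42]
[0.1, -0.37, -0.0, 0.87, -0.28, 0.42]
```

Call:
{"api": "carry_out", "payload": {
  "deltas": [
    [0.19,-0.31,-0.14,0.87,-0.28,0.42],
    [0.18,-0.32,-0.12,0.87,-0.28,0.42],
    [0.17,-0.34,-0.1,0.87,-0.28,0.42],
    [0.15,-0.35,-0.08,0.87,-0.28,0.42],
    [0.14,-0.36,-0.06,0.87,-0.28,0.42]
  ]
}}

```text
t: 20.55
eef_pos: [0.4747, 0.0239, 0.2141]
ee_rot: [-2.226, 1.481, -1.878]
force: [0.2, -0.4, 0.4]
width: 0.0872
```

Call:
{"api": "carry_out", "payload": {
  "deltas": [
    [0.13,-0.36,-0.04,0.87,-0.28,0.42],
    [0.12,-0.37,-0.02,0.87,-0.28,0.42],
    [0.1,-0.37,0,0.87,-0.28,0.42]
  ]
}}

```text
t: 20.85
eef_pos: [0.4846, -0.0197, 0.2033]
ee_rot: [0.933, 1.548, 1.095]
force: [1.1, -0.3, 0.4]
width: 0.0878
```

```bash
python3 - <<'E'
from h import *
st()
f=grab('wrist','w17')
P=[]
for x,y,z in [(-29,-110,78),(-29,110,78),(-130,-110,40),(-130,110,40),(-63,12,81),(-63,-12,81),(-63,-12,69),(-63,12,69),(-29,12,81),(-29,-12,81)]: P.append(C2W(CP,np.array([x,y,z])/1e3)[0])
q=proj(f,np.array(P));print(np.round(q,1).tolist())
im=f['pixels'][:,:,::-1].copy()
for a in q:
    if 0<=a[0]<560 and 0<=a[1]<420: cv2.circle(im,(int(a[0]),int(a[1])),2,(0,0,255),-1)
cv2.imwrite('pics/w17m.png',im)
E
```

```text
t 20.85 tcp [ 0.4846 -0.0197  0.2033] gp [ 0.4844 -0.0201  0.2223] F [ 1.1 -0.3  0.4] w 0.0878 q [ 0.35  0.05 -0.43 -0.02 -1.07 -1.75]
[[ 0.011 -0.161  0.987]
 [ 0.021  0.987  0.161]
 [-1.     0.019  0.014]]
[[155.2, 240.2], [383.4, 236.1], [157.6, 131.0], [377.9, 128.2], [282.0, 204.5], [256.1, 204.9], [256.8, 201.8], [281.7, 201.4], [282.4, 239.0], [257.3, 239.4]]
```

View pics/w17m.png

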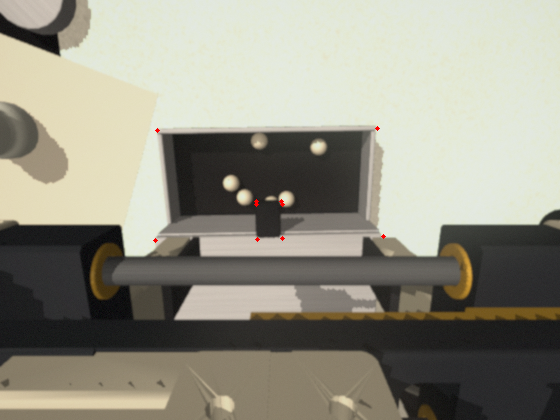

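The tab matches the model within about 1 px (257-281 wide). Before lifting I'll refine the index angle from the earlier wrist pictures.

```bash
cat > ov.py <<'E'
from h import *
import sys
def model(c,th):
    P=lambda r,t,y=.132:[.125-r*np.cos(t),y,.074+r*np.sin(t)]
    L=[]
    for x,y,z in [(-29,-110,78),(-29,110,78),(129,110,78),(129,-110,78),(-130,-110,40),(-130,110,40),(-130,110,0),(130,110,0),(-29,110,40)]: L.append([x/1e3,y/1e3,z/1e3])
    L+= [P(.1,t) for t in np.arange(0,1.6,.05)]+[P(r,th) for r in np.linspace(.09,.147,12)]
    return C2W(c,np.array(L))
if __name__=='__main__':
    for n,box,k in [('w14',(240,50,480,230),3.3),('w16',(240,0,480,130),3.3),('w5',(240,40,480,220),3.3)]:
        f=load(n);crop(f,*box,k,n+'o',proj(f,model(CP,.6)))
E
python3 ov.py
```

```text
(no output)
```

View pics/w14o.png

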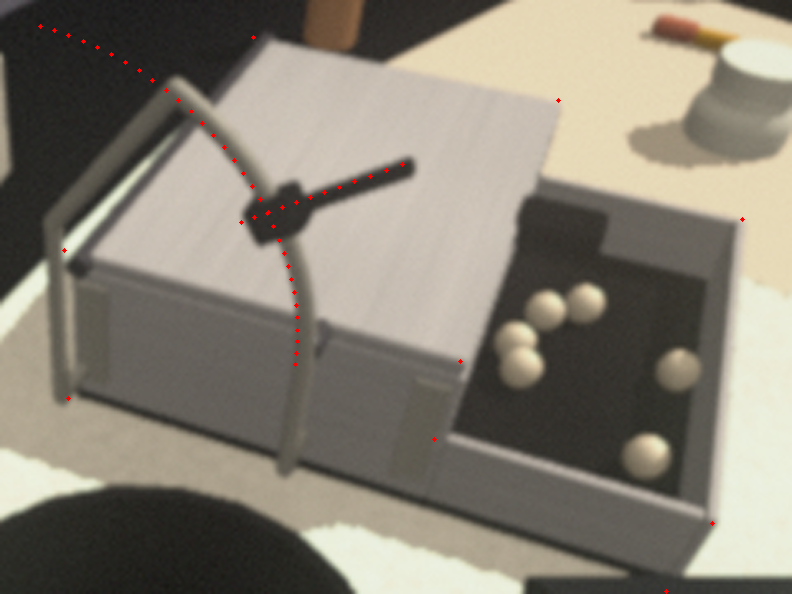

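View pics/w5o.png

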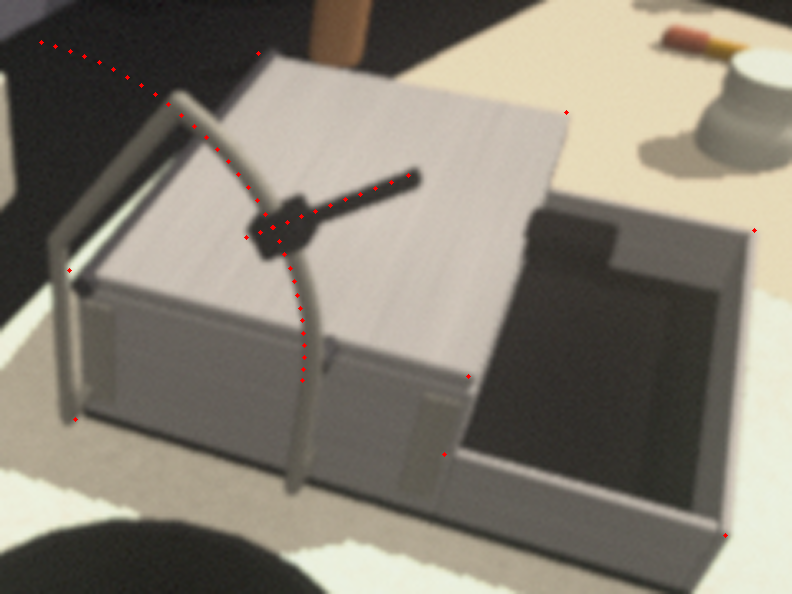

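```bash
python3 - <<'E'
from ov import *
s=grab('scene','s18'); crop(s,225,195,325,295,7,'s18a'); crop(s,225,195,325,295,7,'s18b',proj(s,model(CP,.6)))
d=grab('side','d18'); crop(d,240,140,320,200,9,'d18a'); crop(d,240,140,320,200,9,'d18b',proj(d,model(CP,.6)))
E
```

```text
(no output)
```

View pics/s18a.png

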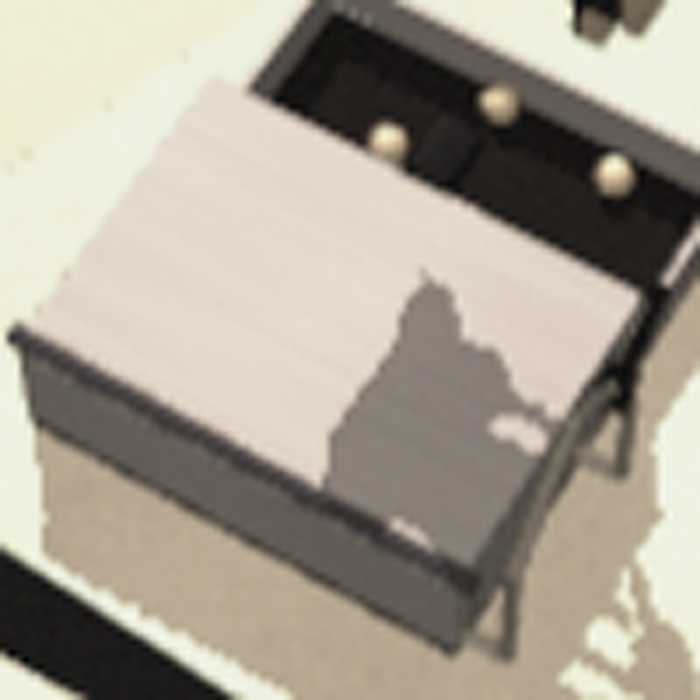

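View pics/s18b.png

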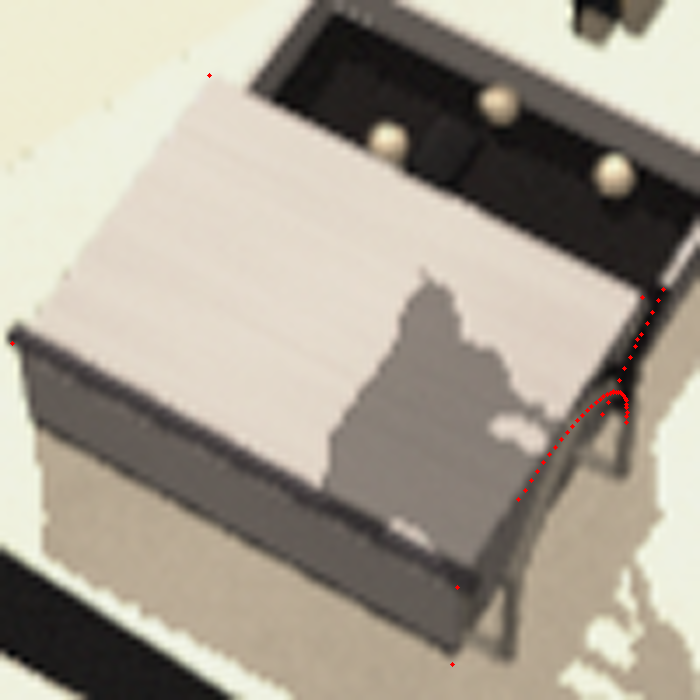

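View pics/d18b.png

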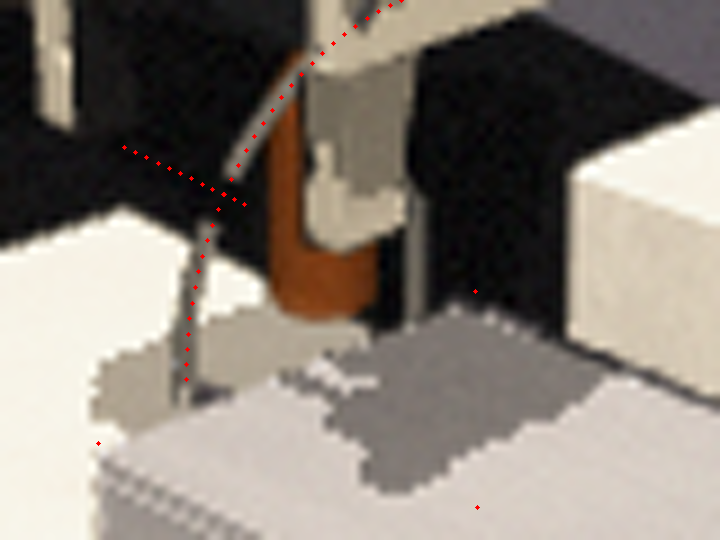

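Side view puts the clip gap centre on the arc at the modelled 0.60 rad, consistent with the wrist pictures. Descending to the tab.

```bash
python3 - <<'E'
from h import *
tab=C2W(CP,np.array([-.052,0,.110]))[0];print(tab)
plan(tab,lidrot(0),5)
E
```

```text
[ 0.50048609 -0.02560753  0.11      ]
max 0.56 rows 5
[0.56, -0.05, 0.07, -0.04, 0.04, -0.05]
[0.56, -0.05, 0.07, -0.04, 0.04, -0.05]
[0.56, -0.05, 0.07, -0.04, 0.04, -0.05]
[0.56, -0.04, 0.07, -0.04, 0.04, -0.05]
[0.56, -0.04, 0.07, -0.04, 0.04, -0.05]
```

Call:
{"api": "carry_out", "payload": {
  "deltas": [
    [0.56,-0.05,0.08,-0.04,0.06,-0.06],
    [0.56,-0.05,0.08,-0.04,0.06,-0.06],
    [0.56,-0.05,0.08,-0.04,0.06,-0.06],
    [0.56,-0.05,0.08,-0.04,0.06,-0.06],
    [0.5,-0.04,0.08,-0.04,0.06,-0.06]
  ]
}}

```text
t: 21.5
eef_pos: [0.5058, -0.0215, 0.0961]
ee_rot: [-1.258, 1.567, -1.072]
force: [-0.2, 0.4, 0.3]
width: 0.0879
```

```bash
python3 - <<'E'
from h import *
st()
tab=C2W(CP,np.array([-.052,0,.075]))[0]
plan(tab,lidrot(0),4)
f=grab('wrist','w19')
d=grab('side','d19');crop(d,200,100,360,220,5,'d19c')
E
```

```text
t 21.5 tcp [ 0.5058 -0.0215  0.0961] gp [ 0.5058 -0.0214  0.1151] F [-0.2  0.4  0.3] w 0.0879 q [ 0.35  0.21 -0.53  0.   -0.83 -1.74]
[[ 0.002 -0.184  0.983]
 [-0.003  0.983  0.184]
 [-1.    -0.003  0.001]]
max 0.25 rows 4
[0.25, -0.02, -0.04, 0.04, 0.0, 0.01]
[0.25, -0.02, -0.04, 0.04, 0.0, 0.01]
[0.25, -0.02, -0.04, 0.04, 0.0, 0.01]
[0.25, -0.02, -0.04, 0.04, 0.0, 0.01]
```

View pics/w19.png

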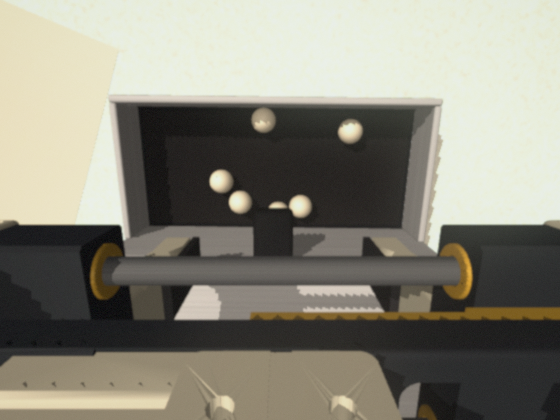

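View pics/d19c.png

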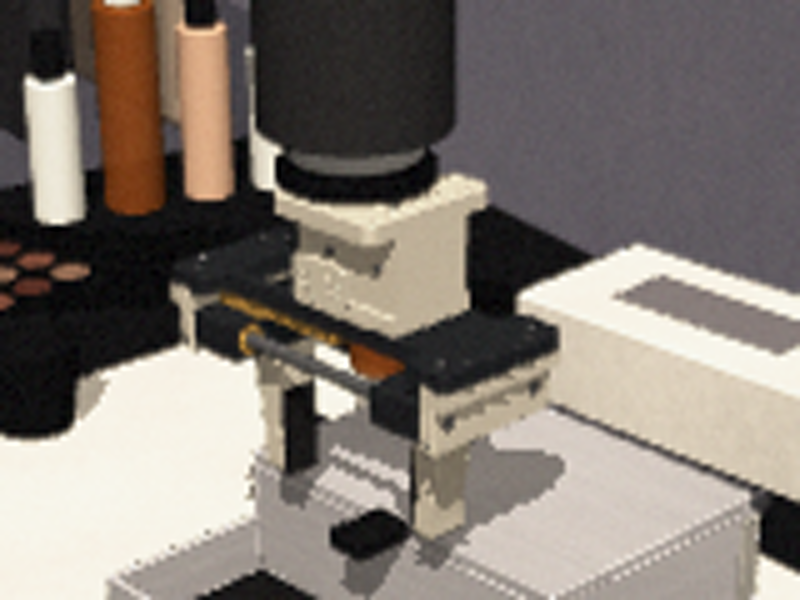

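```bash
python3 - <<'E'
from h import *
f=load('w19');crop(f,220,180,340,270,6,'w19c',proj(f,C2W(CP,np.array([[-63,12,81],[-63,-12,81],[-30,12,81],[-30,-12,81]])/1e3)))
print(onz(f,273,208.5,.081), C2W(CP,np.array([-.063,0,.081])))
E
```

```text
[ 0.4854768  -0.02983155  0.081     ] [[ 0.48965238 -0.02751297  0.081     ]]
```

View pics/w19c.png

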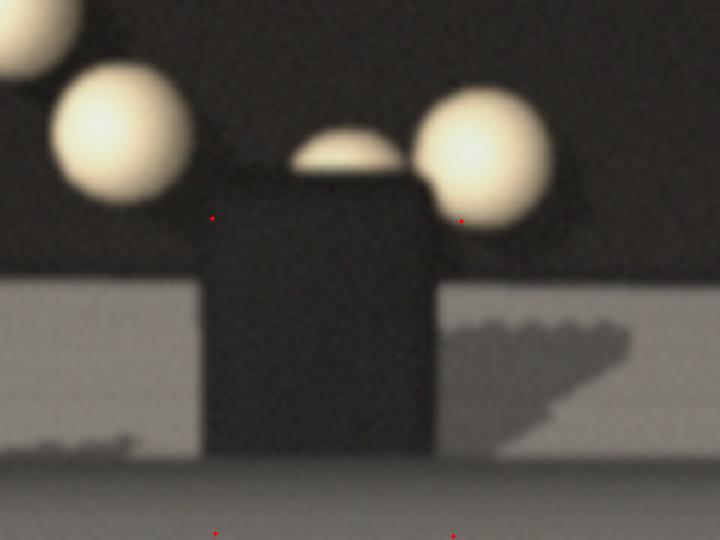

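The tab sits about 4-5 mm nearer the robot than modelled, which agrees with the arc offset seen earlier. I'll trust the close wrist view.

```bash
sed -i 's/^CP=.*/CP=[.5478,-.0188,.1741]/' h.py; python3 - <<'E'
from h import *
print(C2W(CP,np.array([-.051,0,.075])))
plan([.4968,-.0277,.075],lidrot(0),5)
E
```

```text
[[ 0.49757098 -0.02763431  0.075     ]]
max 0.19 rows 5
[0.19, -0.02, -0.04, 0.03, -0.01, 0.01]
[0.19, -0.02, -0.04, 0.03, -0.01, 0.01]
[0.19, -0.02, -0.04, 0.03, -0.01, 0.01]
[0.19, -0.02, -0.04, 0.03, -0.01, 0.01]
[0.19, -0.02, -0.04, 0.03, -0.01, 0.01]
```

Call:
{"api": "carry_out", "payload": {
  "deltas": [
    [0,-0.04,-0.1,0.05,0,0],
    [0.2,-0.03,-0.06,0.05,0,0],
    [0.25,-0.02,-0.03,0.03,0,0],
    [0.25,-0.02,-0.02,0.03,0,0],
    [0.25,0,0,0,0,0]
  ]
}}

```text
t: 22.1
eef_pos: [0.4984, -0.0263, 0.0588]
ee_rot: [-0.63, 1.566, -0.454]
force: [0.9, -0.6, 0.0]
width: 0.0881
```

```bash
python3 - <<'E'
from h import *
st()
plan([.4968,-.0277,.075],lidrot(0),1)
f=grab('wrist','w20')
d=grab('side','d20');crop(d,200,100,360,220,5,'d20c')
E
```

```text
t 22.1 tcp [ 0.4984 -0.0263  0.0588] gp [ 0.4983 -0.0262  0.0778] F [ 0.9 -0.6  0. ] w 0.0881 q [ 0.34  0.25 -0.59  0.01 -0.73 -1.74]
[[ 0.004 -0.175  0.985]
 [-0.002  0.985  0.175]
 [-1.    -0.003  0.004]]
max 0.07 rows 1
[0.07, -0.03, -0.05, 0.03, 0.06, 0.04]
```

View pics/w20.png

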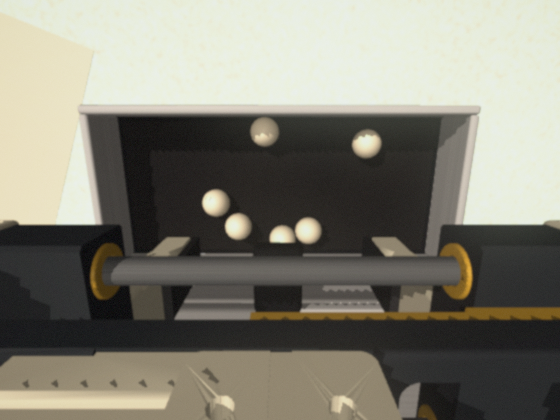

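View pics/d20c.png

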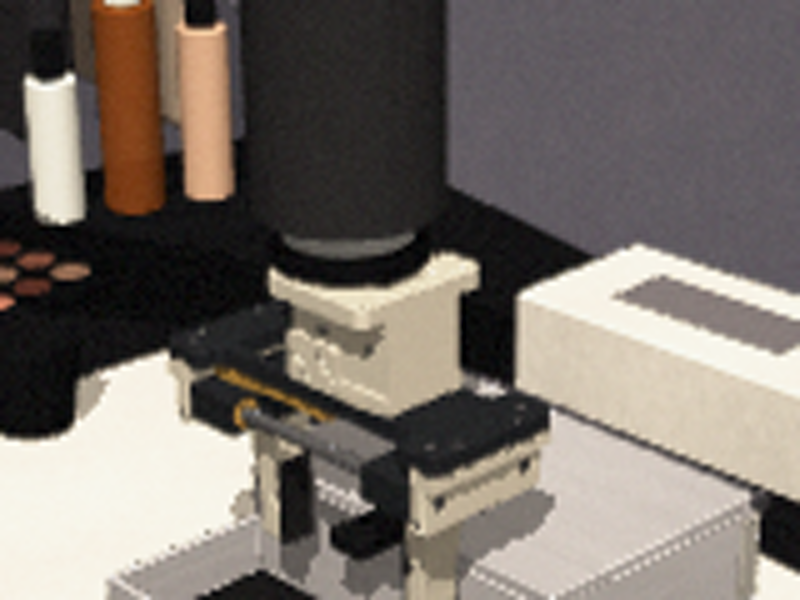

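Call:
{"api": "carry_out", "payload": {
  "deltas": [
    [0.06,-0.04,-0.05,0,0,0],
    [0.01,0,0,0,0,0]
  ]
}}

```text
t: 22.4
eef_pos: [0.4957, -0.0287, 0.0545]
ee_rot: [-1.568, 1.567, -1.392]
force: [0.6, 0.0, -0.3]
width: 0.0877
```

Call:
{"api": "carry_out", "payload": {
  "deltas": [
    [0,0,0,0,0,0],
    [0,0,0,0,0,0],
    [0,0,0,0,0,0],
    [0,0,0,0,0,0],
    [0,0,0,0,0,0]
  ],
  "hand": 1,
  "newtons": 40
}}

```text
t: 22.9
eef_pos: [0.4965, -0.0286, 0.0554]
ee_rot: [-1.071, 1.567, -0.895]
force: [0.1, 0.3, -0.3]
width: 0.0533
```

Call:
{"api": "carry_out", "payload": {
  "deltas": [
    [0,0,0,0,0,0],
    [0,0,0,0,0,0],
    [0,0,0,0,0,0],
    [0,0,0,0,0,0],
    [0,0,0,0,0,0]
  ]
}}

```text
t: 23.4
eef_pos: [0.4966, -0.0282, 0.0555]
ee_rot: [-0.895, 1.567, -0.719]
force: [-0.2, -1.2, -0.0]
width: 0.0235
```

```bash
python3 - <<'E'
from h import *
st()
f=grab('wrist','w21')
print(onz(load('w20'),278,243,.081))
E
```

```text
t 23.4 tcp [ 0.4966 -0.0282  0.0555] gp [ 0.4965 -0.0282  0.0745] F [-0.2 -1.2 -0. ] w 0.0235 q [ 0.34  0.25 -0.6   0.   -0.72 -1.74]
[[ 0.003 -0.175  0.985]
 [-0.002  0.985  0.175]
 [-1.    -0.003  0.002]]
[ 0.48417304 -0.02998823  0.081     ]
```

View pics/w21.png

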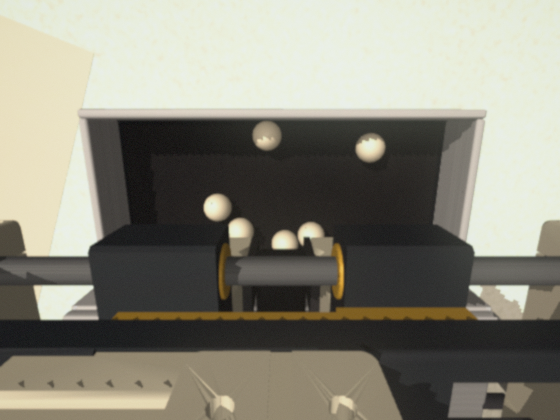

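Pads closed on the tab (23.5 mm). I'll plan the lifting arc.

```bash
cat >> h.py <<'E'
G0=np.array([.4965,-.0282,.0745]);A=.1741;EX=np.array([np.cos(A),np.sin(A),0])
H0=G0+.176*EX; H0[2]=.074
def lidg(th): return H0-EX*.176*np.cos(th)+np.array([0,0,.176*np.sin(th)])
def lidth():
    T,s=Tt();g=T[:3,3]-.019*T[:3,0];d=g-H0;return np.arctan2(d[2],-d@EX),np.hypot(d[2],d@EX)
def arcplan(th1,n,ratio=.5):
    T,s=Tt();th0,r=lidth();cur=T.copy();print('th',th0.round(4),'r',r.round(4))
    for i in range(1,n+1):
        th=th0+(th1-th0)*i/n;Ri=lidrot(ratio*th,[0,0,A]);t=lidg(th)+.019*Ri[:,0]
        d=cur[:3,:3].T@(t-cur[:3,3]);r=R.from_matrix(cur[:3,:3].T@Ri).as_rotvec();o=np.r_[d,r]/U
        print([round(float(v),2) for v in o]);cur[:3,:3]=Ri;cur[:3,3]=t
E
python3 - <<'E'
from h import *
arcplan(.2,5)
E
```

```text
th 0.0028 r 0.176
[-0.17, 0.0, -0.01, 0.03, 0.33, 0.04]
[-0.17, 0.0, -0.0, -0.0, 0.28, -0.0]
[-0.17, 0.0, 0.0, 0.0, 0.28, 0.0]
[-0.17, 0.0, 0.0, 0.0, 0.28, -0.0]
[-0.17, -0.0, 0.01, 0.0, 0.28, 0.0]
```

Call:
{"api": "carry_out", "payload": {
  "deltas": [
    [-0.12,0,0,0,0.25,0],
    [-0.17,0,0,0,0.28,0],
    [-0.17,0,0,0,0.28,0],
    [-0.17,0,0,0,0.28,0],
    [-0.17,0,0.01,0,0.28,0]
  ],
  "newtons": 45
}}

```text
t: 23.95
eef_pos: [0.4973, -0.0281, 0.0857]
ee_rot: [-3.114, 1.472, -2.939]
force: [2.2, -0.4, -6.7]
width: 0.0236
```

```bash
python3 - <<'E'
from h import *
st()
arcplan(.35,5)
d=grab('side','d22');crop(d,200,80,360,200,5,'d22c')
E
```

```text
t 23.95 tcp [ 0.4973 -0.0281  0.0857] gp [ 0.4991 -0.0277  0.1047] F [ 2.2 -0.4 -6.7] w 0.0236 q [ 0.33  0.27 -0.48 -0.02 -0.92 -1.71]
[[-0.096 -0.174  0.98 ]
 [-0.02   0.985  0.173]
 [-0.995 -0.003 -0.098]]
th 0.175 r 0.176
[-0.15, -0.0, 0.01, 0.01, 0.09, 0.04]
[-0.15, 0.0, 0.01, 0.0, 0.25, 0.0]
[-0.15, -0.0, 0.01, -0.0, 0.25, -0.0]
[-0.15, 0.0, 0.02, 0.0, 0.25, -0.0]
[-0.15, 0.0, 0.02, -0.0, 0.25, 0.0]
```

View pics/d22c.png

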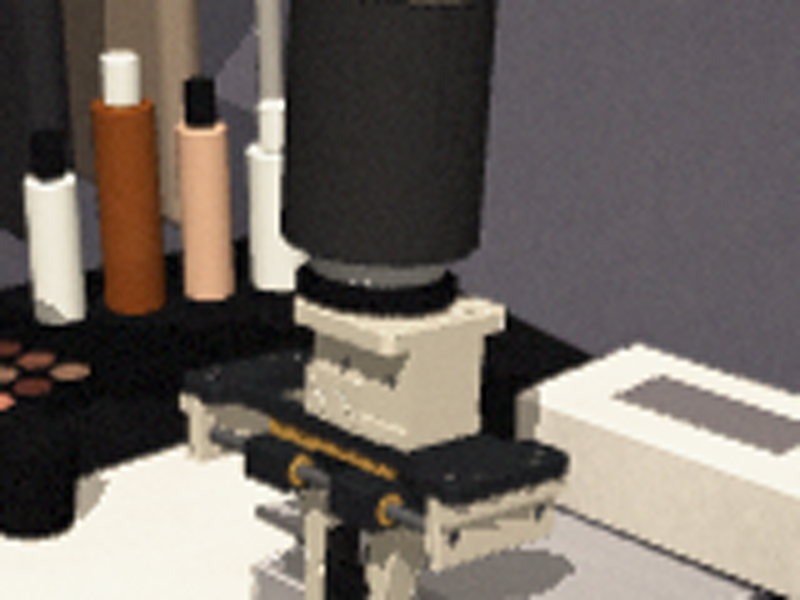

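Lid is rising: tab at 0.175 rad, about 6.7 N. Continuing.

Call:
{"api": "carry_out", "payload": {
  "deltas": [
    [-0.15,0,0.01,0,0.2,0.02],
    [-0.15,0,0.01,0,0.25,0],
    [-0.15,0,0.01,0,0.25,0],
    [-0.15,0,0.02,0,0.25,0],
    [-0.15,0,0.02,0,0.25,0]
  ]
}}

```text
t: 24.5
eef_pos: [0.5018, -0.0272, 0.1114]
ee_rot: [-3.138, 1.38, -2.965]
force: [2.1, -0.2, -8.4]
width: 0.0237
```

```bash
python3 - <<'E'
from h import *
st()
arcplan(.5,5)
f=grab('scene','s23');crop(f,225,175,325,275,7,'s23a')
E
```

```text
t 24.5 tcp [ 0.5018 -0.0272  0.1114] gp [ 0.5054 -0.0266  0.13  ] F [ 2.1 -0.2 -8.4] w 0.0237 q [ 0.32  0.3  -0.36 -0.03 -1.09 -1.7 ]
[[-0.187 -0.172  0.967]
 [-0.033  0.985  0.169]
 [-0.982 -0.001 -0.19 ]]
th 0.3238 r 0.1761
[-0.15, -0.0, 0.03, -0.01, -0.16, 0.01]
[-0.15, -0.0, 0.02, 0.0, 0.25, -0.0]
[-0.15, -0.0, 0.02, 0.0, 0.25, -0.0]
[-0.15, 0.0, 0.03, -0.0, 0.25, 0.0]
[-0.15, 0.0, 0.03, 0.0, 0.25, 0.0]
```

View pics/s23a.png

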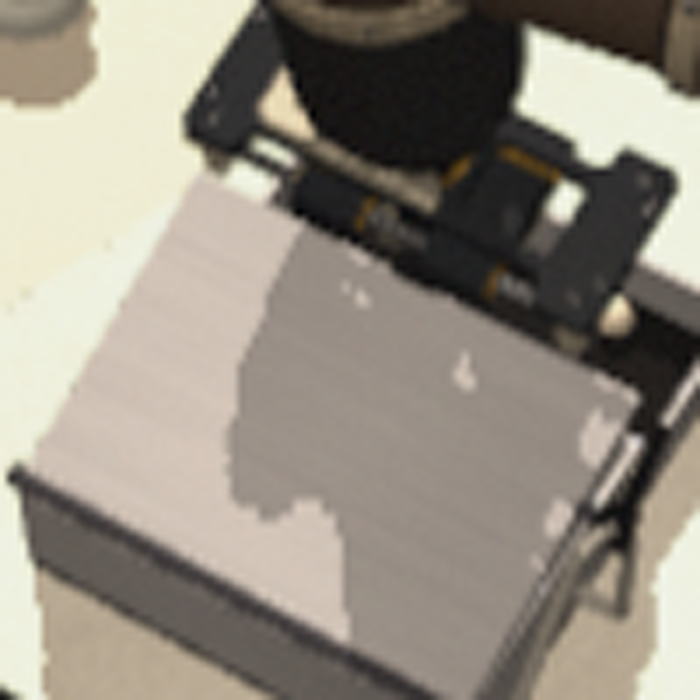

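Call:
{"api": "carry_out", "payload": {
  "deltas": [
    [-0.16,0,0.02,0,0.15,0],
    [-0.16,0,0.02,0,0.2,0],
    [-0.16,0,0.02,0,0.2,0],
    [-0.16,0,0.03,0,0.2,0],
    [-0.16,0,0.03,0,0.2,0]
  ]
}}

```text
t: 25.05
eef_pos: [0.5125, -0.0253, 0.1404]
ee_rot: [-3.14, 1.306, -2.968]
force: [2.7, -0.6, -10.0]
width: 0.0236
```

```bash
python3 - <<'E'
from h import *
st()
arcplan(.59,5)
E
```

```text
t 25.05 tcp [ 0.5125 -0.0253  0.1404] gp [ 0.5174 -0.0245  0.1587] F [  2.7  -0.6 -10. ] w 0.0236 q [ 0.31  0.33 -0.25 -0.04 -1.25 -1.69]
[[-0.258 -0.171  0.951]
 [-0.045  0.985  0.165]
 [-0.965 -0.    -0.262]]
th 0.5011 r 0.1764
[-0.07, -0.0, 0.03, -0.03, -0.08, -0.0]
[-0.08, -0.0, 0.02, -0.0, 0.13, -0.0]
[-0.08, 0.0, 0.02, 0.0, 0.13, 0.0]
[-0.08, 0.0, 0.02, 0.0, 0.13, -0.0]
[-0.07, 0.0, 0.02, -0.0, 0.13, 0.0]
```

Call:
{"api": "carry_out", "payload": {
  "deltas": [
    [-0.07,0,0.03,0,0.05,0],
    [-0.08,0,0.02,0,0.1,0],
    [-0.08,0,0.02,0,0.1,0],
    [-0.08,0,0.02,0,0.1,0],
    [-0.07,0,0.02,0,0.1,0]
  ]
}}

```text
t: 25.55
eef_pos: [0.5192, -0.0241, 0.1532]
ee_rot: [3.141, 1.267, -2.971]
force: [-1.0, -1.0, -9.5]
width: 0.0234
```

```bash
python3 - <<'E'
from ov import *
st()
arcplan(.6,1)
f=grab('scene','s24');crop(f,275,195,335,265,10,'s24a');crop(f,275,195,335,265,10,'s24b',proj(f,model(CP,.6)))
f=grab('side','d24');crop(f,220,100,320,200,7,'d24a')
f=grab('wrist','w24')
E
```

```text
t 25.55 tcp [ 0.5192 -0.0241  0.1532] gp [ 0.5248 -0.0232  0.1714] F [-1.  -1.  -9.5] w 0.0234 q [ 0.3   0.36 -0.19 -0.04 -1.32 -1.68]
[[-0.294 -0.17   0.94 ]
 [-0.051  0.985  0.163]
 [-0.954  0.    -0.299]]
th 0.5844 r 0.1765
[-0.06, -0.0, 0.03, -0.04, -0.05, -0.01]
```

View pics/s24a.png

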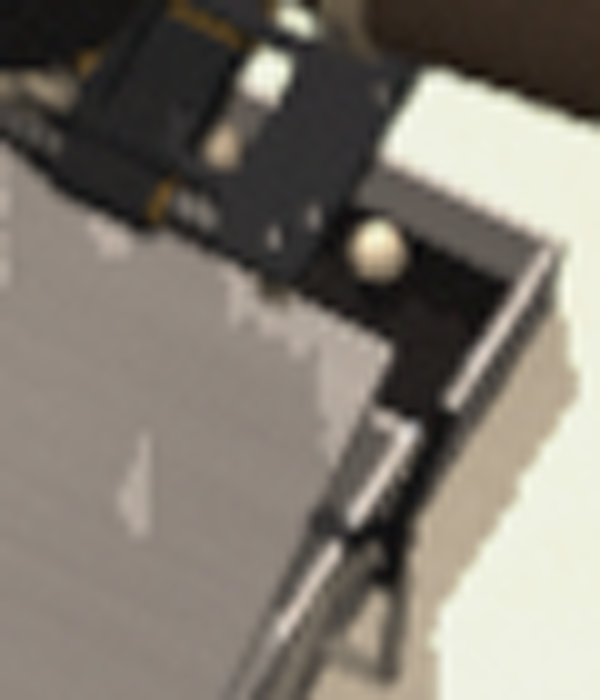

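View pics/d24a.png

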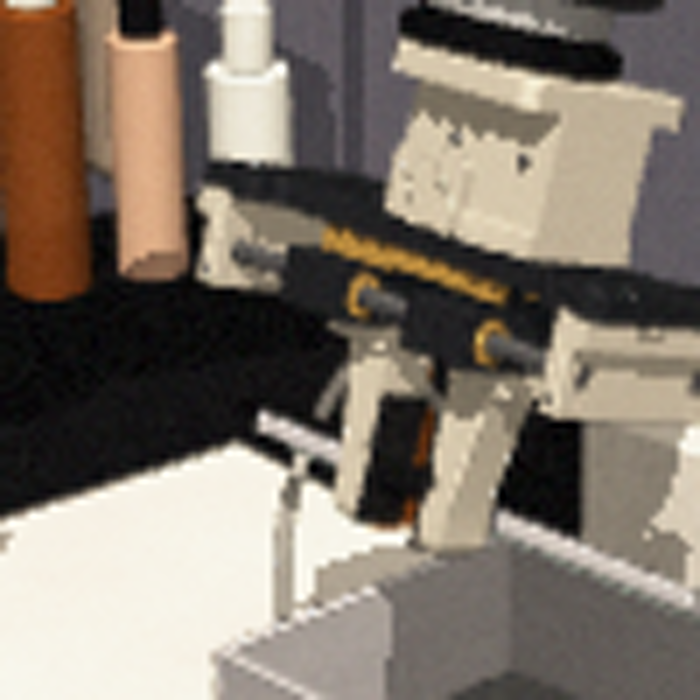

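View pics/w24.png

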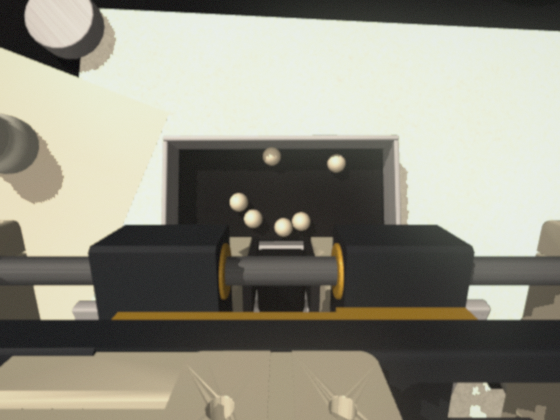

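```bash
python3 - <<'E'
from ov import *
f=load('s24')
P=lambda r,t,y,h=0:[.125-r*np.cos(t)-h*np.sin(t)*0,y,.074+r*np.sin(t)]
def Q(r,t,y,h=0): # h: normal offset out of lid
    return [.125-r*np.cos(t)+h*np.sin(t),y,.074+r*np.sin(t)+h*np.cos(t)]
for cp,nm in((CP,'a'),):
    for t in(.57,.6,.63): print(t,np.round(proj(f,C2W(cp,np.array([Q(.154,t,.11,.004),Q(.1,t,.112),Q(.1,t,.122),Q(.1,.6,.132),Q(.147,.6,.132)]))),1).tolist())
pts=proj(f,C2W(CP,np.array([Q(.154,.585,.11,.004),Q(.1,.585,.112),Q(.1,.585,.122),Q(.1,.6,.132),Q(.11,.6,.132),Q(.147,.6,.132)])))
crop(f,290,225,330,260,18,'s24c',pts);crop(f,290,225,330,260,18,'s24d')
E
```

```text
0.57 [[313.9, 228.8], [306.5, 246.0], [309.6, 247.6], [312.4, 249.2], [319.6, 234.5]]
0.6 [[313.5, 228.8], [306.3, 246.0], [309.3, 247.6], [312.4, 249.2], [319.6, 234.5]]
0.63 [[313.1, 228.9], [306.0, 246.1], [309.1, 247.7], [312.4, 249.2], [319.6, 234.5]]
```

View pics/s24c.png

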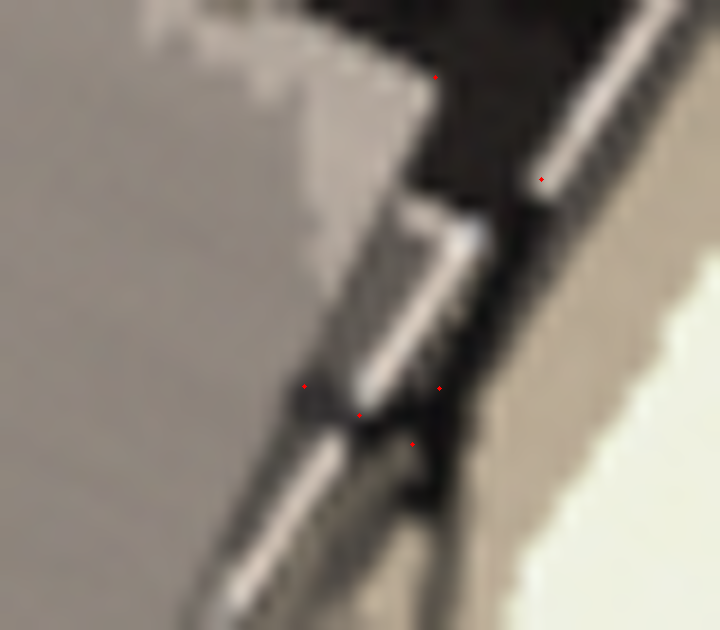

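View pics/s24d.png

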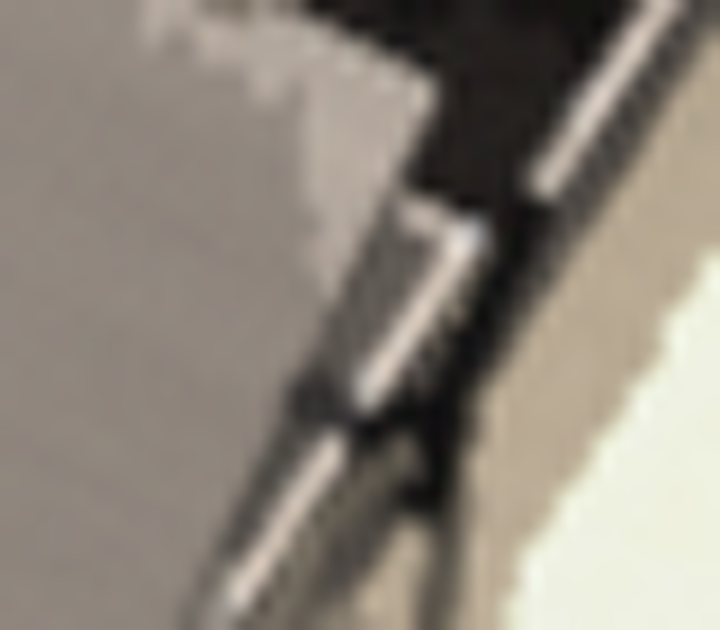

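The scene camera looks almost along the pin's motion, so it can't separate the angles. I'll check the lid angle with the side camera.

```bash
python3 - <<'E'
from ov import *
f=load('d24')
def Q(r,t,y,h=0): return [.125-r*np.cos(t)+h*np.sin(t),y,.074+r*np.sin(t)+h*np.cos(t)]
for t in(0,.5,.55,.6,.65): print(t,np.round(proj(f,C2W(CP,np.array([Q(.154,t,.11,.004),Q(.154,t,.11,-.004),Q(.154,t,-.11,.004),Q(.154,t,-.11,-.004)]))),1).tolist())
crop(f,240,140,360,230,6.6,'d24c',proj(f,C2W(CP,np.array([Q(.154,.59,y,h) for y in(-.11,.11) for h in(-.004,.004)]))))
d=load('d18');crop(d,240,170,330,230,8,'d18c',proj(d,C2W(CP,np.array([Q(.154,0,y,h) for y in(-.11,.11) for h in(-.004,.004)]+[[-.13,-.11,0],[-.13,-.11,.04],[-.13,.11,.04]]))))
E
```

```text
0 [[249.6, 189.5], [249.7, 192.2], [309.6, 218.9], [309.5, 221.8]]
0.5 [[254.5, 161.9], [253.5, 164.8], [316.4, 188.2], [315.2, 191.5]]
0.55 [[255.6, 159.2], [254.5, 162.0], [317.7, 185.1], [316.3, 188.4]]
0.6 [[256.8, 156.5], [255.5, 159.3], [319.0, 182.1], [317.6, 185.3]]
0.65 [[258.0, 153.8], [256.7, 156.6], [320.5, 179.1], [319.0, 182.2]]
```

View pics/d24c.png

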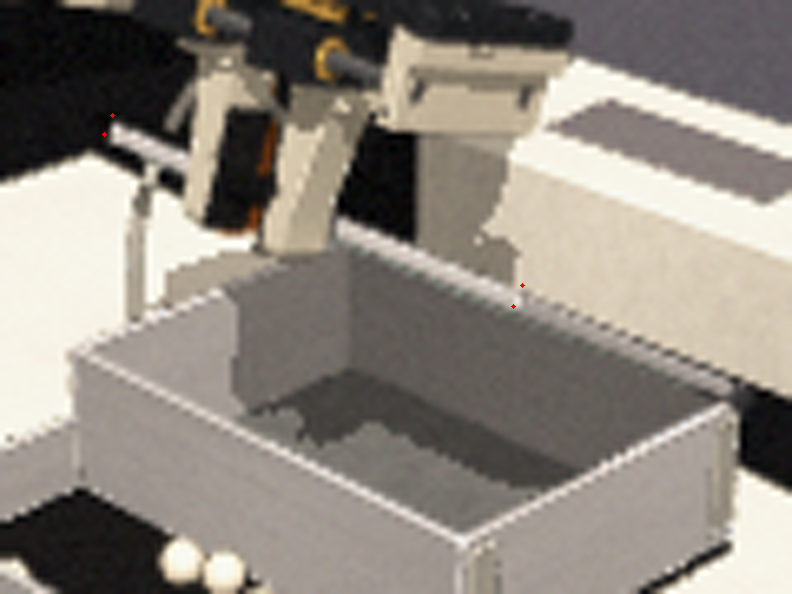

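View pics/d18c.png

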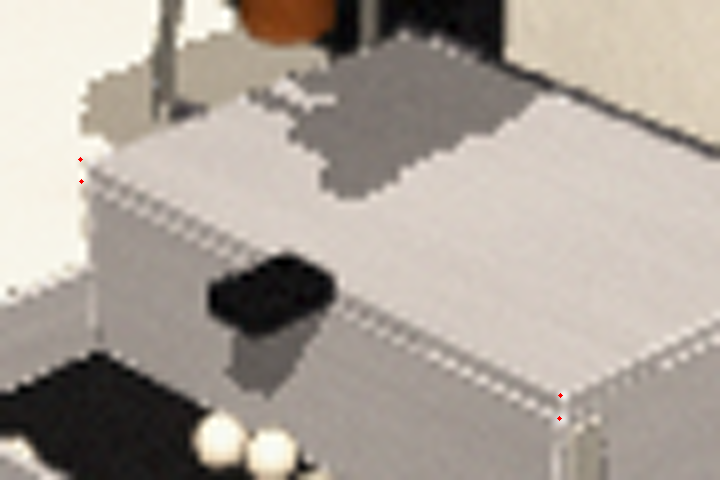

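```bash
python3 - <<'E'
from ov import *
def Q(r,t,y,h=0): return [.125-r*np.cos(t)+h*np.sin(t),y,.074+r*np.sin(t)+h*np.cos(t)]
d=load('d13')
for t in(.45,.5,.55,.6,.65,.7,.75): print(t,np.round(proj(d,C2W(CP,np.array([Q(.1,t,.132)]))),1).tolist())
print(np.round(proj(d,C2W(CP,np.array([Q(.154,0,.11,.004),Q(.154,0,-.11,.004),[.129,-.11,.078]]))),1).tolist())
crop(d,245,145,285,185,18,'d13k',proj(d,C2W(CP,np.array([Q(.1,t,.132) for t in(.51,.6,.69)]+[Q(.154,0,.11,.004)]))))
E
```

```text
0.45 [[261.7, 166.8]]
0.5 [[262.3, 165.1]]
0.55 [[262.9, 163.4]]
0.6 [[263.6, 161.7]]
0.65 [[264.4, 160.0]]
0.7 [[265.2, 158.4]]
0.75 [[266.1, 156.8]]
[[249.6, 189.5], [309.6, 218.9], [351.8, 197.4]]
```

View pics/d13k.png

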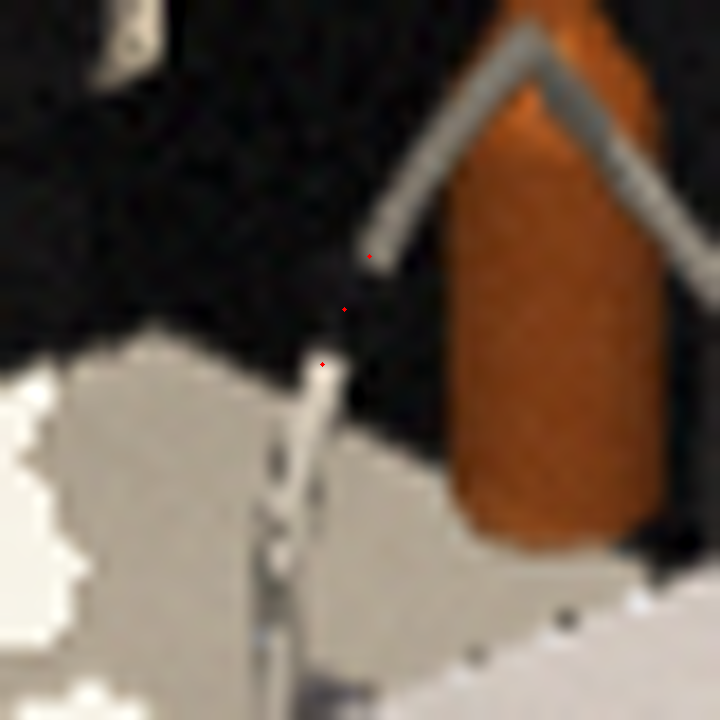

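```bash
python3 - <<'E'
from ov import *
d=load('d24')
p=proj(d,C2W(CP,np.array([[-.03,.11,.07],[-.03,-.11,.07],[.13,-.11,.07],[-.13,-.11,0],[-.13,.11,.04],[-.13,-.11,.04],[-.13,.11,0]])));print(np.round(p,1).tolist())
crop(d,240,180,300,225,13,'d24e',p);crop(d,215,190,320,268,7.5,'d24f',p);crop(d,300,180,360,225,13,'d24g',p)
E
```

```text
[[249.4, 192.3], [309.2, 222.0], [351.9, 200.1], [278.7, 263.6], [220.0, 214.9], [278.5, 249.1], [221.1, 228.2]]
```

View pics/d24e.png

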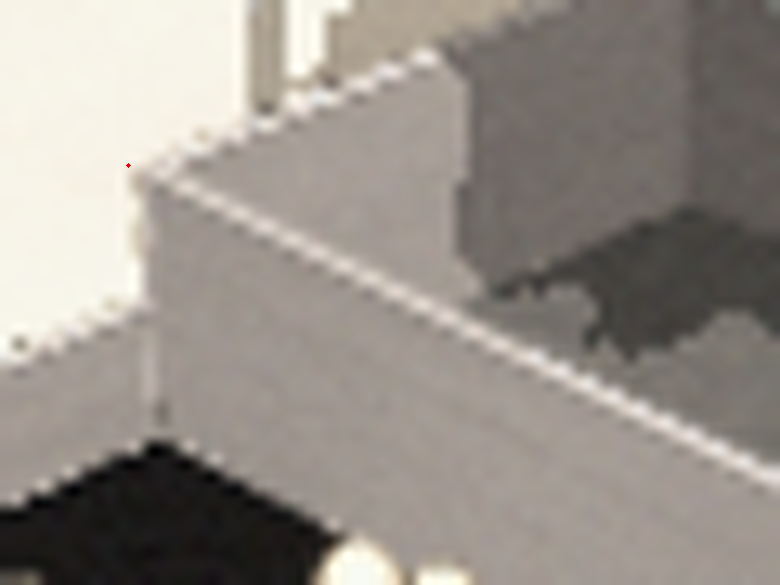

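View pics/d24f.png

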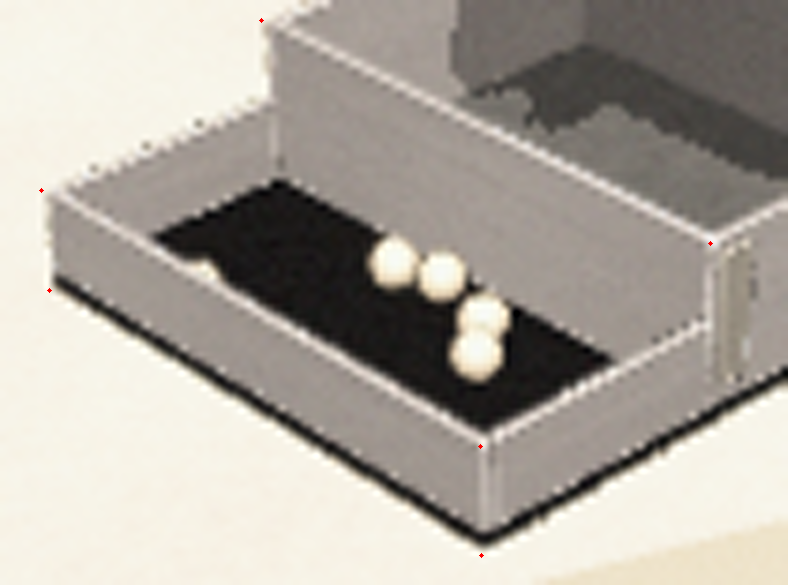

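View pics/d24g.png

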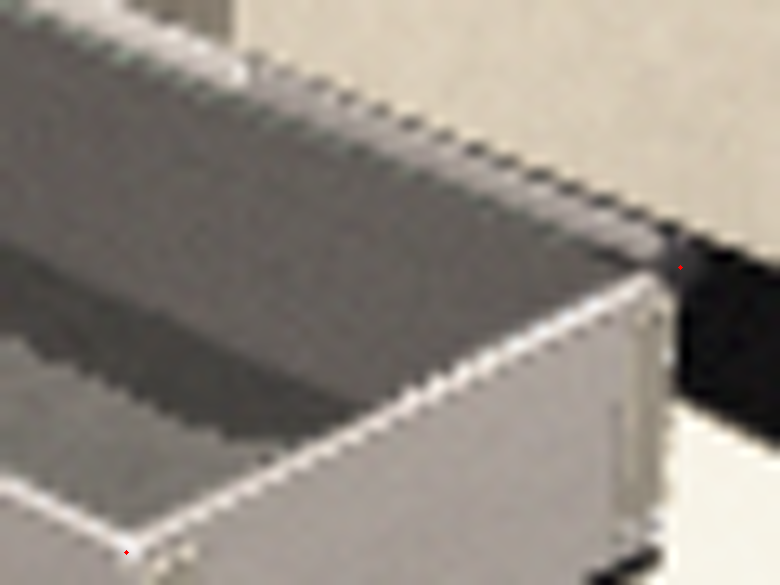

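The side camera, corrected with nearby fixed corners, gives lid about 0.583 (kinematics say 0.584) and index about 0.61. Now re-overlaying the wrist pictures with the corrected case pose.

```bash
python3 - <<'E'
from ov import *
def Q(r,t,y,h=0): return [.125-r*np.cos(t)+h*np.sin(t),y,.074+r*np.sin(t)+h*np.cos(t)]
X=[[-.029,.11,.078],[-.029,-.11,.078],[-.13,.11,.04],[-.13,-.11,.04],[.129,.11,.078]]+[Q(.1,t,.132) for t in np.arange(0,1.3,.06)]+[Q(r,.6,.132) for r in(.091,.1,.109,.147)]
for n in('w14','w5'):
    f=load(n);pp=proj(f,C2W(CP,np.array(X)))
    crop(f,270,60,390,150,6.6,n+'p',pp);crop(f,240,50,480,230,3.3,n+'q',pp)
E
```

```text
(no output)
```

View pics/w14p.png

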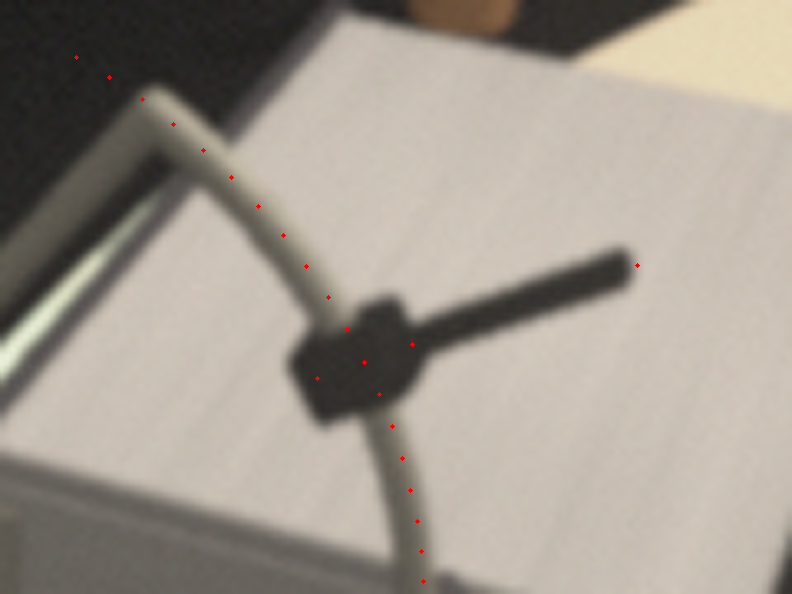

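View pics/w14q.png

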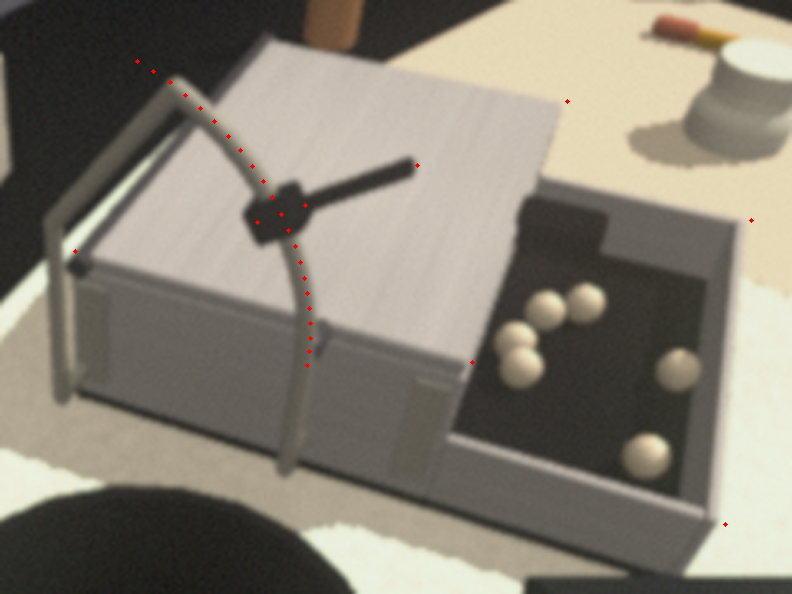

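View pics/w5p.png

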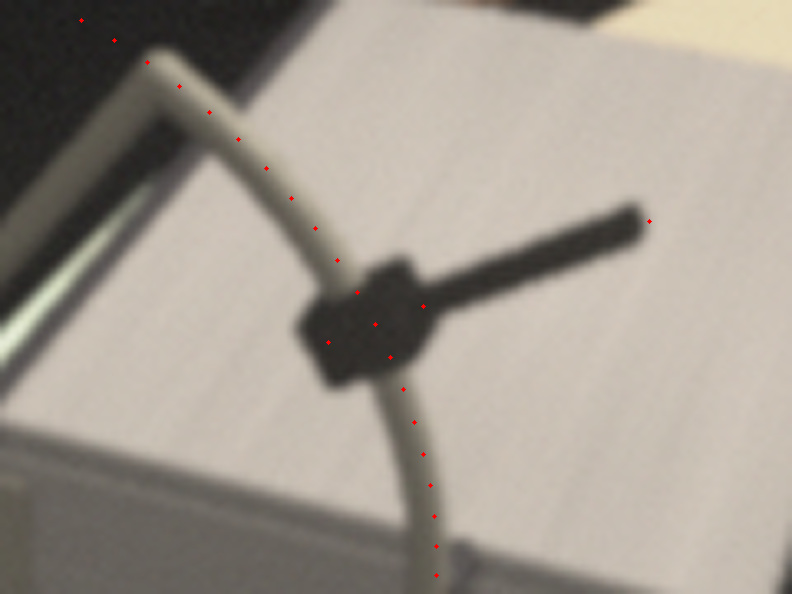

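Arc overlay now fits, and the finger direction in both wrist pictures gives about 0.607. Combining, I take index ≈ 0.608 and move up the last ~4.5 mm.

```bash
python3 - <<'E'
from h import *
st(); arcplan(.611,3)
E
```

```text
t 25.7 tcp [ 0.5191 -0.0242  0.1531] gp [ 0.5247 -0.0232  0.1712] F [-0.5 -1.4 -9.4] w 0.0235 q [ 0.3   0.36 -0.19 -0.04 -1.32 -1.68]
[[-0.294 -0.17   0.94 ]
 [-0.051  0.985  0.163]
 [-0.954  0.    -0.298]]
th 0.5833 r 0.1765
[-0.04, -0.0, 0.03, -0.04, -0.1, -0.01]
[-0.04, -0.0, 0.01, 0.0, 0.07, 0.0]
[-0.04, 0.0, 0.01, -0.0, 0.07, -0.0]
```

Call:
{"api": "carry_out", "payload": {
  "deltas": [
    [-0.04,0,0.02,0,0,0],
    [-0.04,0,0.02,0,0,0],
    [-0.04,0,0.01,0,0,0],
    [0,0,0,0,0,0],
    [0,0,0,0,0,0]
  ]
}}

```text
t: 26.2
eef_pos: [0.5218, -0.0237, 0.1572]
ee_rot: [3.141, 1.267, -2.972]
force: [-1.3, -1.1, -10.4]
width: 0.0233
```

```bash
python3 - <<'E'
from ov import *
st(); arcplan(.611,1)
d=grab('side','d26');s=grab('scene','s26')
def Q(r,t,y,h=0): return [.125-r*np.cos(t)+h*np.sin(t),y,.074+r*np.sin(t)+h*np.cos(t)]
crop(d,240,140,330,200,8.5,'d26c',proj(d,C2W(CP,np.array([Q(.154,.608,y,h) for y in(-.11,.11) for h in(-.004,.004)]))))
E
```

```text
t 26.2 tcp [ 0.5218 -0.0237  0.1572] gp [ 0.5274 -0.0227  0.1753] F [ -1.3  -1.1 -10.4] w 0.0233 q [ 0.3   0.36 -0.18 -0.04 -1.33 -1.68]
[[-0.295 -0.17   0.94 ]
 [-0.051  0.985  0.162]
 [-0.954  0.    -0.299]]
th 0.6112 r 0.1765
[0.01, -0.0, 0.01, -0.04, 0.02, -0.02]
```

View pics/d26c.png

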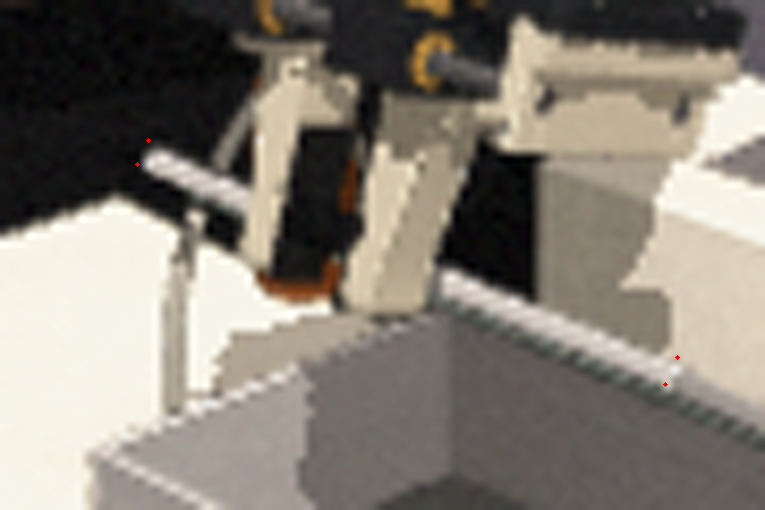

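View pics/s26.png

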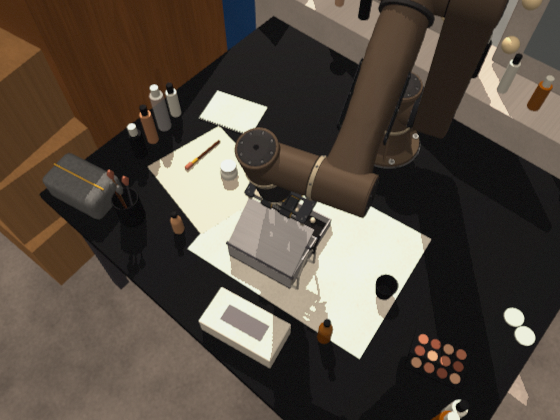

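```bash
python3 - <<'E'
from ov import *
s=load('s26');crop(s,285,225,345,325,6,'s26c');s=load('s1');crop(s,285,225,345,325,6,'s1z')
a=cv2.imread('pics/s1z.png');b=cv2.imread('pics/s26c.png');cv2.imwrite('pics/cmp.png',np.hstack([a,b]))
E
```

```text
(no output)
```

View pics/cmp.png

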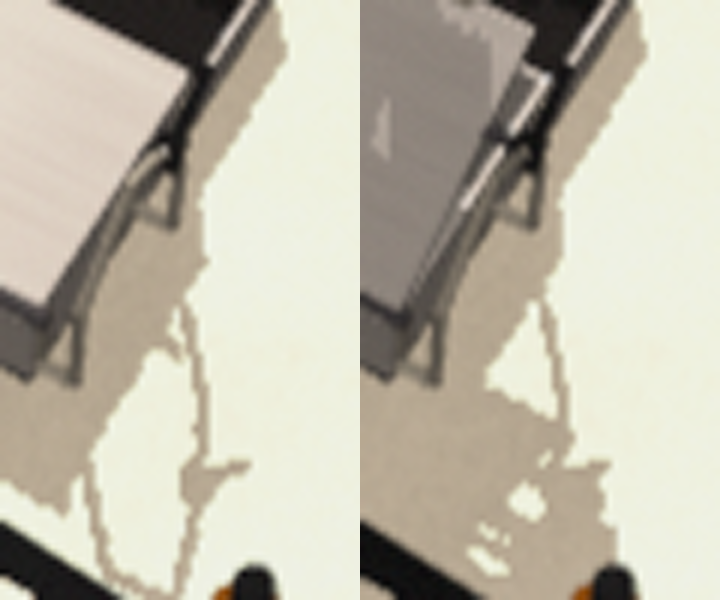

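```bash
python3 - <<'E'
from ov import *
from scipy.optimize import least_squares
def Q(r,t,y,h=0): return [.125-r*np.cos(t)+h*np.sin(t),y,.074+r*np.sin(t)+h*np.cos(t)]
s=load('s1')
W=lambda X:C2W(CP,np.array(X))
px=lambda u,v:(285+u/6-.4,225+v/6-.4)
tip=onz(s,*px(248,465),0);ctr=onz(s,*px(195,487),0);pin=onz(s,*px(178,352),0)
X=W([Q(.147,.607,.132),Q(.1,.607,.132),Q(.1,0,.122)])
for a,b in zip(X,(tip,ctr,pin)): print('light xy per z',np.round((b-a)[:2]/a[2],3))
L=np.array([np.mean([(b-a)[i]/a[2] for a,b in zip(X[:2],(tip,ctr))]) for i in(0,1)]);print(L)
f=load('s26')
def sh(X):
    w=W(X);g=w.copy();g[:,:2]+=w[:,2:]*L;g[:,2]=0;q=proj(f,g);return q
for t in(.56,.608,.66):
    q=sh([Q(.154,t,.11,.004),Q(.154,t,.11,-.004),Q(.1,t,.112),Q(.1,t,.122),Q(.1,t,.11,.004),Q(.1,t,.11,-.004),Q(.05,t,.11)])
    print(t,np.round((q-[285,225])*6+[360,0]).tolist())
print('clip',np.round((sh([Q(.1,.607,.132),Q(.147,.607,.132)])-[285,225])*6+[360,0]).tolist())
E
```

```text
light xy per z [0.577 0.701]
light xy per z [0.604 0.698]
light xy per z [0.602 0.716]
[0.59074804 0.69944695]
0.56 [[571.0, 434.0], [573.0, 415.0], [521.0, 452.0], [539.0, 461.0], [516.0, 459.0], [518.0, 440.0], [466.0, 473.0]]
0.608 [[569.0, 451.0], [571.0, 432.0], [520.0, 463.0], [537.0, 473.0], [515.0, 470.0], [517.0, 451.0], [466.0, 479.0]]
0.66 [[567.0, 470.0], [569.0, 451.0], [518.0, 475.0], [536.0, 485.0], [513.0, 483.0], [516.0, 464.0], [465.0, 485.0]]
clip [[555.0, 482.0], [602.0, 465.0]]
```

The shadow check agrees: the lid's front-left corner shadow is predicted at (571,432) for 0.608 rad and seen at about (573,430). The clip's shadow is unmoved. One hold row, a final check, then I hand in.

Call:
{"api": "carry_out", "payload": {
  "deltas": [
    [0,0,0,0,0,0],
    [0,0,0,0,0,0],
    [0,0,0,0,0,0]
  ]
}}

```text
t: 26.6
eef_pos: [0.5218, -0.0237, 0.1571]
ee_rot: [3.141, 1.267, -2.972]
force: [-1.2, -1.5, -9.7]
width: 0.0233
```

```bash
python3 - <<'E'
from h import *
st();print(lidth());print(np.round(arm.get_state()['qd'],3))
print(arm.job_done())
print(lidth())
E
```

```text
t 26.6 tcp [ 0.5218 -0.0237  0.1571] gp [ 0.5274 -0.0227  0.1753] F [-1.2 -1.5 -9.7] w 0.0233 q [ 0.3   0.36 -0.18 -0.04 -1.33 -1.68]
[[-0.295 -0.17   0.94 ]
 [-0.051  0.985  0.162]
 [-0.954  0.    -0.299]]
(np.float64(0.6108226963283362), np.float64(0.17654283655454298))
[-0.003  0.     0.001 -0.     0.001  0.001]
the job is handed in; nothing more can be done
None
the job is handed in; nothing more can be done
```

I handed the job in at 26.6 s, with the arm still pinching the mirror lid's tab and holding it level with the index clip.

**Pearls and cup:** All six pearls were counted in the tray, in the side, scene and wrist pictures. The empty cup stands upright where it started.

**Lid:** The arm's position puts the lid at about 0.608 rad, and it was still for the last 0.4 s. The side view and the lid's shadow agree with this to roughly 0.02 rad.

**Index clip:** I read it as 0.60–0.62 rad: about 0.607 from the wrist pictures and about 0.617 from the side camera. Its shadow did not move.

**Weak spots in the checks:**
- I never saw the lid's pin directly beside the clip. The lid hid it from the side camera, and the scene camera looks along its motion. The match rests on the two separate angle readings.
- My first fit of the case was about 4–5 mm off. I corrected it from the close wrist view before gripping the tab.

The other things on the table looked untouched in the last picture. The highest force I saw was about 12 N, while setting the cup down.

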